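# Set the gap of a sensor slide with a blade gauge

## Task

Set the gap on the leaning sensor slide with the blade gauge (the gauge with the flat, rectangular handle): lift it from the stand, put its blade down into the open gap in the channel until its shoulder sits on the channel walls, let go of it, and push the carriage up by its lug until the blade is closed in between carriage and stop block, with no play left. Then draw the gauge straight out, leaving the carriage where it is, and hang the gauge upright on the rails of its stand again. Leave the other things on the bench and in the stand as they are.

Things in the scene. Friction and masses are not known exactly. Their poses are not given: they have to be found in the camera images.
- channel: Fixed aluminium U-channel, 40 mm wide, 42 deep, 220 long, leaning 25 degrees: its open side looks up and away from the robot. Origin: mid-width, level with the wall tops, at the stop block's face. z out of the mouth (25 degrees from vertical), y level along it from carriage to stop block, x across it, uphill. Inside x = -12 to 12 mm, walls 8 mm thick, floor at z = -34 mm, length y = -165 to 55 mm.
- slide_base: Fixed dark base plate of the sensor slide, 115 x 240 x 10 mm, with two posts that carry the channel; origin under it, z up. The channel's origin lies 55 mm along its y and 105 mm up. In the channel the fixed steel stop block fills channel y = 0 to 55 mm, its top 4 mm below the wall tops. The gap is the opening between stop block and carriage face; the gauge blade goes in there.
- carriage (a joint): Travel of the black carriage along the channel towards the stop block, m: gap = 0.024 minus this. Range 0 to 0.0235, starts at 0 to 0.011; about 3 N of friction, stays where left. It is a tongue 22 mm wide, 80 long in the channel, its top 4 mm below the wall tops, with an upright lug at its tail: 22 mm across the channel, 20 along it, standing 26 mm above the wall tops.
- carriage_lug (a point): Centre of the lug's outer face (turned away from the gap), 14 mm above the wall tops, 80 mm behind the carriage's face; moves with the carriage. Pushing there along the channel's +y closes the gap. The channel behind it is free.
- blade_gauge: Loose, 90 g. Steel blade 19 mm wide (x), 4 thick (y), reaching 28 mm down from a white shoulder 40 x 14 x 8 mm (x, y, z); flat rectangular handle above, 24 (x) x 14 (y), up to 54 mm above the shoulder's underside. Origin: centre of the shoulder's underside, z up the handle. Fits either way. With its shoulder across the channel's wall tops it stands alone, square to them, tip 6 mm off the floor.
- stand: Fixed gauge stand: grey foot 75 x 250 mm (x, y), two level aluminium rails along y, 24 mm apart inside, 8 mm wide, tops 60 mm above the bench. Origin: centre of the foot's underside, z up. Three tools hang between the rails, shoulders across both, near y = -75, 0 and 75 mm; which hangs where varies. End posts at y = -120 and 120 mm.
- pin_gauge: Another tool in the stand: same shoulder, round white handle of 18 mm, 52 mm high, round pin below. Origin: centre of the shoulder's underside. Leave it.
- t_key: Another tool in the stand: same shoulder, thin dark shank with a round white crossbar 50 mm long (along x), 49 mm high, round pin below. Origin: centre of the shoulder's underside. Leave it.
- offcut: Aluminium profile offcut 70 x 30 x 30 mm, loose on the bench. Origin: centre of its underside. Leave it.
- tape_roll: Roll of tape, 90 mm across, 20 mm high, lying flat, loose. Origin: centre of its underside. Leave it.
- driver: Screwdriver with a red handle, about 200 mm long, lying on the bench, loose. Leave it.
Things that resemble listed ones, but are neither listed nor needed, are in the scene too. What is shaped like the blade_gauge but pink is not meant.

How it is judged:
By the outcome, as a careful person would: the job done as asked, in the order asked, and still so for the second after the job is handed in, with the robot touching nothing.
It also fails if it takes over 67 s, if anything falls off the work surface, if the arm or the gripper's body presses on something with over 40 N, if the wrist force passes 120 N, or if a joint passes its speed limit or range.

## Robot

A 6-joint arm with a two-finger parallel gripper is mounted at the origin on the work surface. World frame = base frame: x ahead of the robot, y to its left, z up, the work surface at z = 0. Lengths are in m, angles in rad, forces in N, time in s.
With the tool pointing down it reaches from about 0.375 to 0.9 m from the base axis. Payload 3.1 kg.
Tool frame: the origin (TCP) lies on the centre line of the jaws, within the pads' length; the fingertips stand 8 mm ahead of it and the grasp point (between the pads) lies 11 mm behind it; z points along the fingers, y is the direction in which the jaws open and shut (so a half turn about z gives the same grasp; the last joint's range is limited). The gripper opens to 87 mm and grips with 3 to 60 N. Pads are 19 mm wide; open, the fingers measure 117 mm over their backs; the gripper's body (75 mm by 190 mm) begins 51 mm behind the grasp point.
Start: joints at [1.012, 0.527, 1.433, -0, 1.181, -0.178], TCP at [0.232, 0.58, 0.2] pointing down, gripper open.
Joint ranges: [-3.08, 3.08], [-0.75, 2.2], [0.22, 2.44], [-1.43, 4.57], [0, 2.65], [-2.85, 2.85]. Speed limits (rad/s): [2.79, 2.79, 3.14, 3.14, 3.14, 3.14].

## Interface

Orientations are given as [roll, pitch, yaw] about the fixed x, y, z axes, in that order (R = Rz(yaw) Ry(pitch) Rx(roll)).
In Python, from bench import status, eyes, order gives the robot as it stands.
- The arm moves only by the tool apply_moves, never from a script. Its arguments are lists of equal length, an entry for each row: "dp": the shift along the tool's x, y, z in m, a list of three; "turn": the turn about the tool's z in rad. A call has 1 to 5 rows; each row shifts and turns the commanded pose from where the row before left it, along the tool's axes as they then stand; what a row does not reach is not made up. A row lasts 1/12 s, in which the tool goes at most 41.7 mm and 7.16 degrees, less where a joint would pass 70% of its speed; a pose out of reach is approached as far as the arm can. A call with a gripper value outside its range is refused whole. "fingers" is the opening in per cent of the stroke, from 0 (shut) to 100 (fully open), set as the call begins (left out, the last holds). The fingers move at their own pace and stop on an object; the grip force is fixed at half the most. Time passes only in rows, so rows that do not move let the fingers close. It gives the time, the measured TCP pose, the force and the opening at its end, in the units of the state.
- status.sense(): the state, without advancing time (a new reading comes with each control period).
- eyes.get_image(name): name is "scene" or "top" or "wrist"; returns a dict with "pixels" (420x560x3 uint8, red, green, blue), "depth" (420x560 float32, m along the optical axis (not along the pixel's ray), 0 where there is no reading), "fovy" (degrees; the focal length in pixels is half the picture's height over the tangent of half this angle, whatever the lens; pixels are square), "cx", "cy" (the principal point, pixels), "R" (3x3) and "t" (3): a world point X has camera coordinates R X + t. Camera axes: x right, y down, z forward; pixel columns grow to the right and rows downward; lengths in m; the calibration is good to about 2 mm. A picture is of the moment at which its call begins.
- order.finish_job(): hands the job in, once; it reports no verdict.
The state is a dict: "t": time; "q": joint angles; "qvel": joint speeds; "tau": joint torques, N m; "eef_pos": TCP position; "eef_rot": TCP orientation; "ft_force": force on the tool from outside, world axes, zero at the start; "ft_torque": the same for the moment, N m; "gripper_width": finger opening in m.
Only numpy, scipy, OpenCV 4.12 (cv2) and the standard library are available. Lean on these libraries where they do the work, as an engineer would, in place of code of your own. Each camera call takes 0.05 s, during which the arm holds its last target. There are 200 camera calls.

## Working session

There is one attempt and no reset: what is moved stays moved. The work goes in short steps, Python scripts to look and compute and a tool call to move; the robot and the scene stay as the last step left them, time stands still between calls to the robot, and variables do not carry over. Pictures are saved under pics/ and viewed, about 8 in all and at most 12, crops included, and the job is handed in when it is done.

Besides the shell and the picture viewer there is one more tool, called after "Emit:" as a command line: name --pt "numbers of a row" for each row, then --argument value for the rest. apply_moves: Moves the arm, as the interface text tells. Its arguments: {"type":"object","properties":{"dp":{"type":"array","items":{"type":"array","items":{"type":"number"}}},"turn":{"type":"array","items":{"type":"number"}},"fingers":{"type":"number"}},"required":["dp","turn"]}

```bash
ls; mkdir -p pics
python3 - <<'E'
from bench import status,eyes
import cv2,numpy as np
s=status.sense();print({k:np.round(v,3).tolist() for k,v in s.items()})
for n in("scene","top"):
    im=eyes.get_image(n);cv2.imwrite(f"pics/{n}0.png",cv2.cvtColor(im["pixels"],cv2.COLOR_RGB2BGR));np.savez(f"{n}0.npz",**im)
    print(n,im["fovy"],im["cx"],im["cy"],np.round(im["R"],3).tolist(),im["t"])
a=cv2.imread("pics/scene0.png");b=cv2.imread("pics/top0.png")
E
```

```text
pics
{'t': 0.0, 'q': [1.012, 0.528, 1.434, 0.0, 1.181, -0.179], 'qvel': [-0.0, -0.0, -0.0, -0.0, -0.001, 0.0], 'tau': [-0.002, -44.005, -17.659, 0.063, 0.058, -0.0], 'eef_pos': [0.232, 0.58, 0.199], 'eef_rot': [-3.139, -0.0, 2.761], 'ft_force': [-0.628, 0.605, -0.362], 'ft_torque': [0.068, 0.003, -0.002], 'gripper_width': 0.087}
scene 48.4995611299095 292.2322896799457 212.82491928694103 [[0.554, 0.833, 0.008], [0.457, -0.296, -0.839], [-0.696, 0.468, -0.545]] [-0.25326984 -0.16458559  1.44573858]
top 54.91482093985368 276.45214367261144 206.3048735489903 [[-0.01, -1.0, -0.001], [-0.989, 0.01, -0.146], [0.146, -0.001, -0.989]] [-0.03312533  0.52898489  0.91486922]
```

View pics/scene0.png

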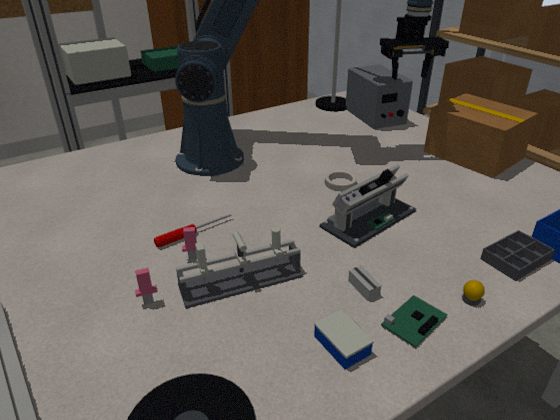

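View pics/top0.png

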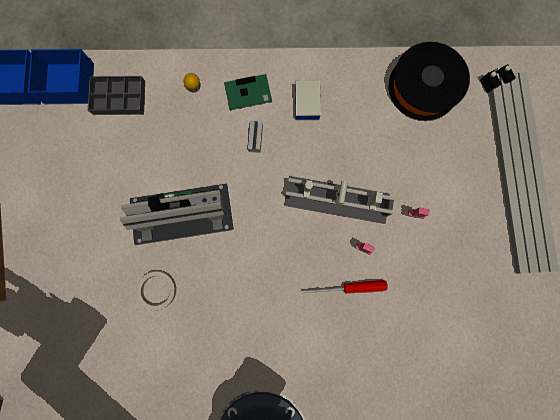

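Scene picture: the stand is at (178–303, 235–300) with white handles at (201,258), (240,245, crossbar) and (276,238). The pink look-alikes are at (190,240) and (145,285), and the slide is at (370,205). Candidates for the blade gauge are the handles at top (308,187) and (382,200). The t_key (343,190) and pinks (365,248), (420,212) are ruled out. A close crop comes next.

```bash
cat > h.py <<'E'
import numpy as np,cv2
from bench import status,eyes
from scipy.spatial.transform import Rotation as Ro
def load(n): return dict(np.load(n))
def f(im): return 210/np.tan(np.radians(float(im["fovy"]))/2)
def world(im,us,vs,d=None):
    us=np.asarray(us,float);vs=np.asarray(vs,float)
    if d is None:d=im["depth"][vs.astype(int),us.astype(int)]
    c=np.stack([(us-im["cx"])/f(im)*d,(vs-im["cy"])/f(im)*d,d],-1)
    return (c-im["t"])@im["R"]
def proj(im,X):
    c=np.asarray(X)@im["R"].T+im["t"];return np.stack([c[...,0]/c[...,2]*f(im)+im["cx"],c[...,1]/c[...,2]*f(im)+im["cy"]],-1)
def cloud(im):
    v,u=np.mgrid[:420,:560];return world(im,u,v,im["depth"])
def shot(n,name):
    im=eyes.get_image(n);np.savez(name+".npz",**im);cv2.imwrite(f"pics/{name}.png",cv2.cvtColor(im["pixels"],cv2.COLOR_RGB2BGR));return im
E
python3 - <<'E'
from h import *
s=load("scene0.npz");t=load("top0.npz")
def c(im,x0,y0,w,h,W,H): return cv2.resize(im["pixels"][y0:y0+h,x0:x0+w,::-1],(W,H),interpolation=cv2.INTER_CUBIC)
cv2.imwrite("pics/crop0.png",np.vstack([np.hstack([c(s,170,220,140,90,400,300),c(s,315,160,105,85,400,300)]),np.hstack([c(t,275,165,130,70,400,300),c(t,110,175,130,75,400,300)])]))
P=cloud(t)
for (u,v) in [(308,186),(343,190),(382,199),(290,185),(155,203),(165,205),(205,200),(225,190),(300,285),(205,120)]: print((u,v),P[v,u].round(4))
Q=cloud(s)
for (u,v) in [(201,250),(240,238),(276,232)]: print((u,v),Q[v,u].round(4))
E
```

```text
(308, 186) [ 0.562  -0.1081  0.1126]
(343, 190) [ 0.5528 -0.1849  0.11  ]
(382, 199) [ 0.5489 -0.2973  0.0054]
(290, 185) [ 0.5758 -0.0707  0.0571]
(155, 203) [0.5249 0.2205 0.1304]
(165, 205) [0.5251 0.2076 0.0996]
(205, 200) [0.5344 0.1183 0.1057]
(225, 190) [0.5748 0.0871 0.0081]
(300, 285) [ 0.3438 -0.093  -0.0011]
(205, 120) [ 7.577e-01  1.404e-01 -6.000e-04]
(201, 250) [ 0.5472 -0.2672  0.1129]
(240, 238) [ 0.5516 -0.1866  0.1116]
(276, 232) [ 0.569  -0.1144  0.1085]
```

View pics/crop0.png

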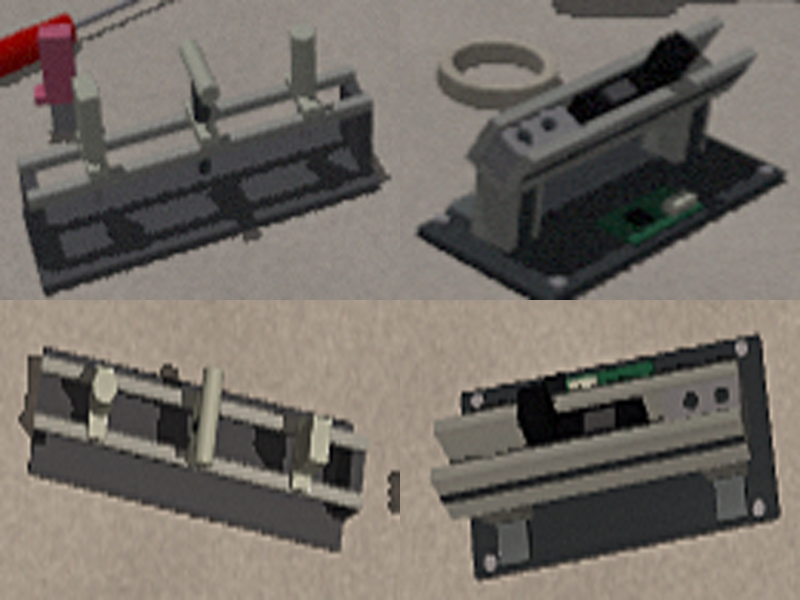

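Crop: the flat rectangular handle is the tool at scene (201,258) / top (382,197), which is the blade gauge. The round pin gauge is at top (308,187). On the slide, the black lug is at the +y world end, and the stop block (two screws) is at the −y end. Next I fit the poses.

Run:
```python
from h import *
s=load("scene0.npz");t=load("top0.npz")
A=np.vstack([cloud(s).reshape(-1,3),cloud(t).reshape(-1,3)])
src=np.r_[np.zeros(420*560),np.ones(420*560)]
def box(c,r,z0,z1,S=None):
    m=(np.hypot(A[:,0]-c[0],A[:,1]-c[1])<r)&(A[:,2]>z0)&(A[:,2]<z1)
    if S is not None:m&=src==S
    return A[m]
for S in(0,1):
    h=box((.545,-.268),.03,.085,.125,S);print("handle",S,len(h),h.mean(0).round(4),h.min(0).round(4),h.max(0).round(4),cv2.minAreaRect((h[:,:2]*1000).astype(np.float32)))
    h=h[h[:,2]>.108];print(" top",len(h),np.median(h,0).round(4))
    r=box((.56,-.185),.14,.056,.064,S);print("rails",len(r),cv2.minAreaRect((r[:,:2]*1000).astype(np.float32)))
    r=box((.56,-.185),.16,.004,.02,S);print("foot",len(r),np.median(r[:,2]),cv2.minAreaRect((r[:,:2]*1000).astype(np.float32)))
    r=box((.53,.15),.16,.0065,.0135,S);print("base",len(r),cv2.minAreaRect((r[:,:2]*1000).astype(np.float32)))
    r=box((.53,.17),.16,.09,.14,S);
    print("chan",len(r),r.min(0),r.max(0))
    l=box((.53,.22),.04,.122,.15,S);print("lug",len(l),l.mean(0),l.min(0),l.max(0))
```

```text
handle 0 166 [ 0.5414 -0.2667  0.1052] [ 0.5234 -0.2735  0.0859] [ 0.55   -0.2564  0.1174] ((536.9283447265625, -265.0347595214844), (13.980071067810059, 25.37078857421875), 79.79495239257812)
 top 82 [ 0.5394 -0.2659  0.1147]
rails 998 ((507.9665222167969, -180.9209442138672), (249.900146484375, 130.3979034423828), 78.67369842529297)
foot 2975 0.009485674435578491 ((561.0927124023438, -193.002197265625), (312.196044921875, 293.94146728515625), 30.236597061157227)
base 1547 ((520.1649169921875, 188.59288024902344), (116.22219848632812, 240.22299194335938), 7.204949855804443)
chan 1116 [0.4899372  0.07882693 0.09004026] [0.55699284 0.30518196 0.13471722]
lug 71 [0.53068266 0.22085387 0.12816884] [0.51821545 0.21146002 0.12204812] [0.54272974 0.23599135 0.13471722]
handle 1 109 [ 0.5343 -0.2595  0.1086] [ 0.5229 -0.27    0.0861] [ 0.5474 -0.253   0.1172] ((535.4915161132812, -260.9801330566406), (15.016820907592773, 24.415571212768555), 76.03498077392578)
 top 79 [ 0.5357 -0.2608  0.1134]
rails 640 ((506.5659484863281, -177.3289794921875), (249.26307678222656, 128.98678588867188), 78.4883804321289)
foot 1961 0.007729344685804984 ((560.99365234375, -184.5128173828125), (301.61492919921875, 299.5532531738281), 47.63414001464844)
base 1661 ((529.9053955078125, 180.17800903320312), (198.72256469726562, 266.24444580078125), 29.430496215820312)
chan 2000 [0.48013847 0.08211496 0.09002048] [0.5585064  0.30634292 0.13496218]
lug 116 [0.52746144 0.22566708 0.12833771] [0.51534197 0.21582327 0.1220711 ] [0.54155844 0.23797526 0.13496218]
```

Emit:
apply_moves --pt "0 0 -0.03" --pt "0 0 -0.04" --pt "-0.02 -0.015 -0.02" --pt "-0.03 -0.025 0" --pt "-0.03 -0.025 0" --turn '[-0.09,-0.09,0,0,0]' --fingers 100

```text
t: 0.52
eef_pos: [0.2982, 0.501, 0.2914]
eef_rot: [3.138, 0.002, 2.944]
ft_force: [1.7, -0.1, -0.1]
gripper_width: 0.0871
```

Emit:
apply_moves --pt "-0.03 -0.025 0" --pt "-0.03 -0.025 0" --pt "-0.03 -0.025 0" --pt "-0.03 -0.025 0" --pt "-0.03 -0.025 0" --turn '[0,0,0,0,0]'

```text
t: 0.93
eef_pos: [0.4202, 0.3464, 0.2895]
eef_rot: [-3.141, -0.001, 2.941]
ft_force: [0.2, 1.0, 0.2]
gripper_width: 0.0875
```

Emit:
apply_moves --pt "-0.015 -0.038 0" --pt "-0.015 -0.038 0" --pt "-0.015 -0.038 0" --pt "-0.015 -0.038 0" --pt "0 0 0" --turn '[0,0,0,0,0]'

```text
t: 1.35
eef_pos: [0.4494, 0.1808, 0.2894]
eef_rot: [-3.138, 0.001, 2.934]
ft_force: [-0.4, 1.0, -0.9]
gripper_width: 0.0867
```

Run:
```python
from h import *
im=shot("wrist","w1");s=status.sense();print(s["eef_pos"],s["eef_rot"],s["t"]);print((-im["R"].T@im["t"]).round(3),im["R"].round(3).tolist(),im["fovy"])
```

```text
[0.44877275 0.18391618 0.28948817] [-3.14076400e+00 -5.73587159e-04  2.93411937e+00] 1.4
[0.384 0.196 0.474] [[0.206, 0.979, -0.003], [0.948, -0.199, 0.248], [0.242, -0.054, -0.969]] 71.04593251023577
```

View pics/w1.png

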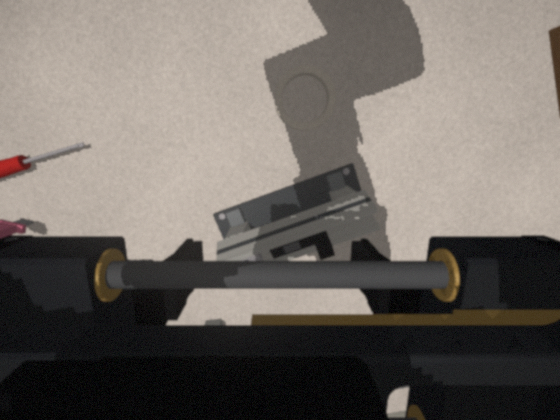

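Wrist view: the camera sees the robot side of the TCP. The slide is at (300,220), partly hidden by the gripper. I'll shift outward and lower to see it clearly.

Emit:
apply_moves --pt "-0.038 0 0.01" --pt "-0.038 0 0.015" --pt "-0.038 0 0.015" --pt "-0.038 0 0.02" --pt "0 0 0" --turn '[0,0,0,0,0]'

```text
t: 1.82
eef_pos: [0.6004, 0.1563, 0.2237]
eef_rot: [-3.14, -0.004, 2.939]
ft_force: [-0.2, -0.4, -0.5]
gripper_width: 0.0869
```

Run:
```python
from h import *
im=shot("wrist","w2");s=status.sense();print(s["eef_pos"],s["eef_rot"],s["t"])
yc=np.array([.125,-.992,0]);zc=np.array([.9063*0,0,0]) 
c25,s25=np.cos(np.radians(25)),np.sin(np.radians(25))
P=cloud(im);ok=(im["depth"]>0)
m=ok&(P[...,2]>.09)&(P[...,2]<.14)&(abs(P[...,0]-.53)<.06)
q=P[m];print(len(q),q.min(0),q.max(0))
m=ok&(P[...,2]>.0065)&(P[...,2]<.0135)&(abs(P[...,0]-.53)<.1)&(abs(P[...,1]-.18)<.16);v,u=np.where(m)
q=P[m];print("base",len(q),cv2.minAreaRect((q[:,:2]*1000).astype(np.float32)))
vis=im["pixels"][:,:,::-1].copy()
cv2.imwrite("pics/w2v.png",cv2.resize(vis[40:260,100:460],(792,484),interpolation=cv2.INTER_CUBIC))
```

```text
[0.59698456 0.15731814 0.22549672] [-3.14008335 -0.00640743  2.93994158] 1.8667
9578 [ 0.481645   -0.11917827  0.09003176] [0.57427102 0.30452727 0.13366315]
base 5874 ((518.5109252929688, 192.925048828125), (115.09675598144531, 239.72430419921875), 8.379136085510254)
```

View pics/w2v.png

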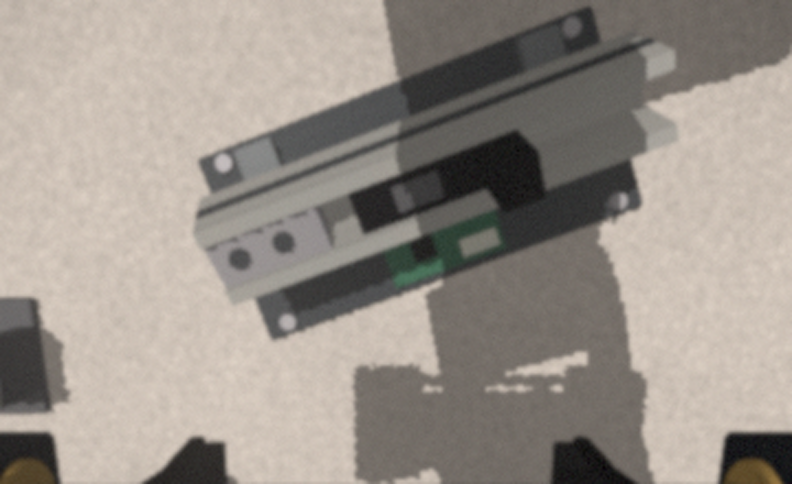

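Wrist crop: the stop block with two screws is at crop (265,250), and its gap edge runs (318,208)–(333,240). The carriage face is at (352,197)–(365,230) and the lug at (525,160). The gap is open, about 17 mm.

```bash
cat >> h.py <<'E'
def frame(cx,cy,deg):
    a=np.radians(deg);r=np.radians(25);y=np.array([np.sin(a),-np.cos(a),0]);out=np.array([np.cos(a),np.sin(a),0])
    z=out*np.sin(r)+np.array([0,0,np.cos(r)]);x=np.cross(y,z)
    return np.array([cx,cy,0])+.055*y+np.array([0,0,.105]),np.stack([x,y,z],1)
E
python3 - <<'E'
from h import *
im=shot("wrist","w3");s=status.sense();print(s["eef_pos"],s["eef_rot"])
P=cloud(im);ok=im["depth"]>0
m=ok&(P[...,2]>.0065)&(P[...,2]<.0135)&(abs(P[...,0]-.53)<.1)&(abs(P[...,1]-.18)<.16)
r=cv2.minAreaRect((P[m][:,:2]*1000).astype(np.float32));print(r)
t=load("top0.npz")
for nm,im2,fr in(("wrist",im,(r[0][0]/1e3,r[0][1]/1e3,r[2])),("top",t,(.519,.191,8.0)),("scene",load("scene0.npz"),(.519,.191,8.0))):
    O,R=frame(*fr);P=cloud(im2);L=(P-O)@R
    ok=(im2["depth"]>0)&(abs(L[...,1]+.05)<.13)&(abs(L[...,0])<.03)&(L[...,2]>-.05)&(L[...,2]<.04)
    w=ok&(abs(L[...,2])<.0025)&(L[...,1]<.04)&(L[...,1]>-.05)
    print(nm,"walltop x hist",np.histogram(L[w][:,0]*1e3,bins=range(-26,28,2))[0])
    st=ok&(abs(L[...,0])<.007)&(L[...,1]>.01)&(L[...,1]<.045)
    A=np.c_[L[st][:,0],L[st][:,1],np.ones(st.sum())];c=np.linalg.lstsq(A,L[st][:,2],rcond=None)[0];print("stop top",np.median(L[st],0),"tilt",np.degrees(np.arctan(c[:2])))
    y=np.arange(-.13,.06,.002)
    pr=[ (round(a*1e3),round(float(np.median(L[k][:,2])*1e3),1)) for a in y for k in [ok&(abs(L[...,0])<.006)&(abs(L[...,1]-a)<.001)] if k.sum()>1]
    print("z along y",pr)
    lug=ok&(L[...,2]>.016)&(L[...,1]<-.07)
    print("lug",np.percentile(L[lug],[2,98],axis=0).round(4).tolist())
E
```

```text
[0.59550084 0.15798283 0.22745188] [-3.14072333 -0.00548232  2.94086565]
((518.472900390625, 193.07489013671875), (115.00227355957031, 239.7541961669922), 8.393882751464844)
wrist walltop x hist [ 72  92  72 223 105 115  94 120 126 129 123 138 144 121  83  74  96  98
 105 198   0   0   0   0   0   0]
stop top [-0.00085878  0.02771711 -0.00115594] tilt [10.63600608  0.45443627]
z along y [(-130, 2.8), (-128, 2.9), (-126, 2.1), (-120, 2.6), (-118, 1.9), (-116, 1.8), (-114, 2.1), (-112, 2.5), (-110, 1.7), (-106, 2.6), (-104, 2.3), (-102, 1.9), (-100, 2.4), (-98, 2.7), (-96, 21.2), (-94, 25.5), (-92, 25.6), (-90, 24.8), (-88, 25.8), (-86, 23.0), (-84, 25.5), (-82, 24.3), (-80, 26.7), (-78, 23.2), (-76, 15.1), (-74, -1.3), (-72, -1.5), (-70, -1.6), (-68, -1.2), (-66, -1.5), (-64, -1.2), (-62, -1.5), (-60, -1.4), (-58, -1.4), (-56, 0.0), (-54, 0.6), (-52, 0.3), (-50, -0.4), (-48, -0.1), (-46, -0.0), (-44, 0.3), (-42, 0.1), (-40, -0.1), (-38, 0.6), (-36, -0.1), (-34, -1.1), (-32, -1.7), (-30, -1.4), (-28, -1.4), (-26, -1.3), (-24, -2.1), (-22, -1.5), (-20, -1.4), (-18, -1.6), (-16, -2.0), (
[... 1749 characters left out ...]
3), (-82, 30.6), (-80, 28.1), (-78, 12.3), (-76, 16.9), (-74, 0.7), (-70, 0.3), (-68, -1.1), (-64, -0.3), (-62, -0.2), (-56, -0.0), (-54, 2.0), (-52, 1.7), (-50, 0.7), (-48, 0.8), (-46, 0.6), (-42, 1.5), (-40, 3.5), (-38, -0.1), (-36, -1.3), (-34, 0.1), (-32, 0.0), (-30, -0.6), (-28, -2.2), (-26, -0.6), (-24, -1.0), (-20, -1.7), (-18, -6.3), (-16, -9.9), (0, -1.3), (2, 1.2), (4, 0.3), (8, 0.6), (10, 0.9), (12, -0.1), (14, 0.8), (16, -0.4), (18, 1.0), (20, 0.1), (22, 0.7), (24, 0.3), (26, -1.2), (28, 0.5), (32, 1.2), (36, 0.6), (38, -0.1), (40, 1.2), (44, -0.0), (46, -0.7), (48, 0.9), (50, 1.2), (52, -25.1), (54, -15.6), (56, -11.9)]
lug [[-0.0161, -0.0946, 0.0164], [0.0049, -0.0745, 0.0311]]
```

Emit:
apply_moves --pt "-0.007 -0.036 0" --pt "-0.007 -0.036 0" --pt "-0.007 -0.036 0" --pt "-0.007 -0.036 0" --pt "-0.007 -0.036 0" --turn '[0,0,0,0,0]' --fingers 50

```text
t: 2.33
eef_pos: [0.5933, -0.0255, 0.232]
eef_rot: [3.141, 0.001, 2.943]
ft_force: [1.3, 0.2, 0.0]
gripper_width: 0.0616
```

Emit:
apply_moves --pt "-0.007 -0.036 0" --pt "-0.007 -0.036 0" --pt "-0.007 -0.036 0" --pt "-0.007 -0.036 0" --pt "-0.007 -0.036 0" --turn '[0,0,0,0,0]'

```text
t: 2.75
eef_pos: [0.5923, -0.2089, 0.2322]
eef_rot: [3.141, 0.002, 2.943]
ft_force: [0.3, 0.3, -0.5]
gripper_width: 0.0442
```

Emit:
apply_moves --pt "-0.007 -0.04 0" --pt "0 0 0" --pt "0 0 0" --pt "0 0 0" --pt "0 0 0" --turn '[0,0,0,0,0]'

```text
t: 3.17
eef_pos: [0.5916, -0.2476, 0.2311]
eef_rot: [3.141, 0.0, 2.943]
ft_force: [0.2, 0.6, 0.4]
gripper_width: 0.043
```

Run:
```python
from h import *
im=shot("wrist","w4");s=status.sense();print(s["eef_pos"],s["eef_rot"],s["t"])
P=cloud(im);ok=im["depth"]>0
m=ok&(np.hypot(P[...,0]-.537,P[...,1]+.263)<.03)&(P[...,2]>.109)&(P[...,2]<.12)
q=P[m];v,u=np.where(m);print("htop",len(q),np.median(q,0),u.mean(),v.mean(),cv2.minAreaRect((q[:,:2]*1000).astype(np.float32)))
m=ok&(np.hypot(P[...,0]-.55,P[...,1]+.19)<.14)&(P[...,2]>.057)&(P[...,2]<.063)
q=P[m];print("rails",len(q),cv2.minAreaRect((q[:,:2]*1000).astype(np.float32)))
cv2.imwrite("pics/w4v.png",cv2.resize(im["pixels"][0:260,60:500,::-1],(792,468),interpolation=cv2.INTER_CUBIC))
```

```text
[ 0.59170339 -0.24770062  0.23102114] [3.14110899e+00 5.05753439e-05 2.94326522e+00] 3.2167
htop 338 [ 0.53606821 -0.26265936  0.11311896] 250.5680473372781 154.21597633136093 ((536.054443359375, -262.8273620605469), (13.350611686706543, 24.046974182128906), 77.9212417602539)
rails 2394 ((507.21783447265625, -178.6173553466797), (250.6069793701172, 127.92186737060547), 78.65312957763672)
```

View pics/w4v.png

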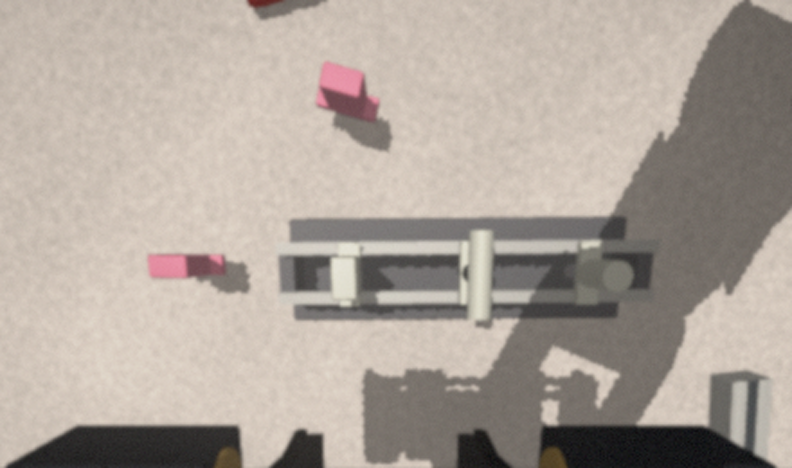

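Wrist view: the flat handle is at crop (344,277), world (0.536,−0.263), top at 0.113, 24×13.4 mm, which matches the stated size. The tool is already aligned with it, so I descend.

Emit:
apply_moves --pt "0.0255 -0.013 0.02" --pt "0.026 -0.0127 0.02" --pt "0 0 0.02" --pt "0 0 0.02" --pt "0 0 0" --turn '[0,0,0,0,0]'

```text
t: 3.63
eef_pos: [0.5335, -0.2618, 0.1471]
eef_rot: [3.138, -0.007, 2.942]
ft_force: [-0.9, 0.8, -0.9]
gripper_width: 0.0435
```

Emit:
apply_moves --pt "0 0 0.02" --pt "0 0 0.02" --pt "0 0 0.015" --pt "0 0 0.011" --pt "0 0 0" --turn '[0,0,0,0,0]'

```text
t: 4.05
eef_pos: [0.5356, -0.2634, 0.083]
eef_rot: [3.14, -0.003, 2.942]
ft_force: [-0.2, 0.2, -0.4]
gripper_width: 0.0435
```

Emit:
apply_moves --pt "0 0 0" --pt "0 0 0" --pt "0 0 0" --pt "0 0 0" --turn '[0,0,0,0]' --fingers 25

```text
t: 4.38
eef_pos: [0.5368, -0.2655, 0.0855]
eef_rot: [-3.141, 0.002, 2.941]
ft_force: [0.5, -0.4, 0.5]
gripper_width: 0.0256
```

Emit:
apply_moves --pt "0 0 0" --pt "0 0 0" --pt "0 0 0" --pt "0 0 0" --pt "0 0 0" --turn '[0,0,0,0,0]' --fingers 0

```text
t: 4.8
eef_pos: [0.5364, -0.2652, 0.0848]
eef_rot: [-3.141, 0.001, 2.941]
ft_force: [-0.0, 0.8, 3.1]
gripper_width: 0.0136
```

Run:
```python
from h import *
s=status.sense();print(s["eef_pos"],s["eef_rot"],s["q"],s["ft_force"],s["gripper_width"])
```

```text
[ 0.53637681 -0.26516986  0.08477656] [-3.14146738e+00  6.43003017e-04  2.94067072e+00] [-6.45819726e-01  6.40608804e-01  1.59978828e+00  2.08819971e-04
  9.00561255e-01 -2.01582374e+00] [-0.04257593  0.78744918  3.06875264] 0.01356621660922045
```

Emit:
apply_moves --pt "0 0 -0.005" --pt "0 0 -0.008" --pt "0 0 -0.007" --pt "0 0 0" --pt "0 0 0" --turn '[0,0,0,0,0]'

```text
t: 5.22
eef_pos: [0.5366, -0.2654, 0.1051]
eef_rot: [-3.141, 0.001, 2.941]
ft_force: [-0.3, 0.4, -1.3]
gripper_width: 0.0135
```

Emit:
apply_moves --pt "-0.003 0 0" --pt "-0.003 0 0" --pt "-0.003 0 0" --turn '[0,0,0]'

```text
t: 5.47
eef_pos: [0.5432, -0.266, 0.1038]
eef_rot: [3.14, -0.005, 2.941]
ft_force: [-4.3, 0.6, 3.0]
gripper_width: 0.0132
```

Emit:
apply_moves --pt "-0.003 0 0" --pt "-0.003 0 0" --pt "0 0 0" --turn '[0,0,0]'

```text
t: 5.72
eef_pos: [0.5508, -0.2676, 0.1039]
eef_rot: [3.141, -0.001, 2.941]
ft_force: [-2.3, 1.3, 1.3]
gripper_width: 0.0134
```

Emit:
apply_moves --pt "-0.003 0 0" --pt "-0.003 0 0" --pt "-0.003 0 0" --pt "-0.003 0 0" --pt "0 0 0" --turn '[0,0,0,0,0]'

```text
t: 6.13
eef_pos: [0.5629, -0.2704, 0.1039]
eef_rot: [3.141, -0.0, 2.941]
ft_force: [-3.7, 1.3, -2.1]
gripper_width: 0.0134
```

Emit:
apply_moves --pt "0 0 -0.02" --pt "0 0 -0.03" --pt "0 0 -0.035" --pt "0 0 -0.02" --pt "0 0 0" --turn '[0,0,0,0,0]'

```text
t: 6.55
eef_pos: [0.5684, -0.2742, 0.2165]
eef_rot: [-3.134, 0.018, 2.941]
ft_force: [1.0, 0.2, -0.6]
gripper_width: 0.0135
```

Run:
```python
from h import *
im=shot("scene","s5");s=status.sense();print(s["eef_pos"],s["eef_rot"],s["t"])
p=np.array(s["eef_pos"]);c=proj(im,p).astype(int);print(c)
x0,y0=c[0]-55,c[1]-50
cv2.imwrite("pics/s5v.png",cv2.resize(im["pixels"][y0:y0+110,x0:x0+110,::-1],(600,600),interpolation=cv2.INTER_CUBIC))
```

```text
[ 0.56660669 -0.27295193  0.21354666] [-3.13669094  0.0123803   2.94075828] 6.6
[196 210]
```

View pics/s5v.png

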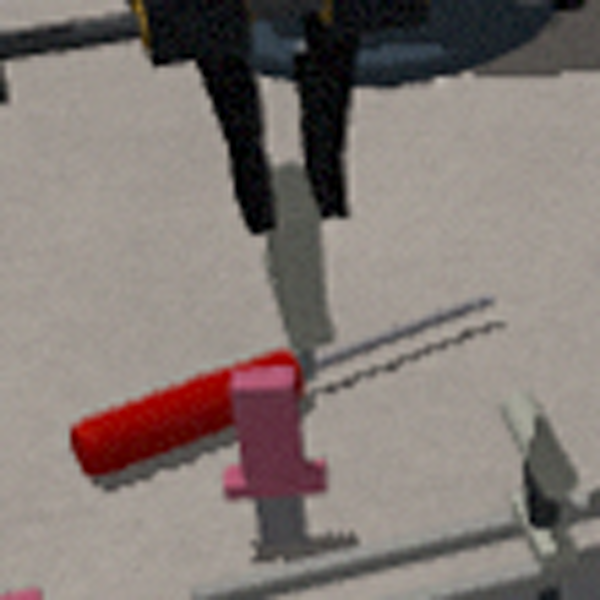

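The gauge is held, leaning, with its handle at crop (295,250) between the fingers. I'll get the tilt from depth.

Run:
```python
from h import *
for n in("s5",):
    im=load(n+".npz");P=cloud(im);p=np.array([.5666,-.273,.2135]);e=np.array([.980,-.199,0]);f_=np.array([.199,.98,0])
    D=P-p;S=D@e;Y=D@f_;H=D[...,2];g=im["pixels"].mean(-1)
    m=(im["depth"]>0)&(abs(Y)<.012)&(abs(S)<.05)&(H>-.09)&(H<.05)&(g>60)
    for a in np.arange(-.085,.04,.005):
        k=m&(abs(H-a)<.0025)
        if k.sum()>2:print(round(a*1e3,1),k.sum(),np.percentile(S[k],[10,50,90]).round(4)*1e3,np.percentile(Y[k],[5,50,95]).round(4)*1e3)
```

```text
-45.0 7 [-18.8 -13.1 -12.1] [-2.7 -1.3  0.3]
-40.0 4 [-13.4 -11.5  -9.2] [-2.8 -2.1 -0.2]
-35.0 5 [-11.  -10.9  -9.8] [-2.6 -1.   0.7]
-20.0 15 [3.4 5.7 6.8] [-6.4 -1.3  4.5]
-15.0 43 [-1.7  2.9  6.9] [-8.2 -2.6  4.8]
-10.0 18 [-11.5  -1.2   0.3] [-8.2 -3.4  3.1]
-5.0 25 [-13.3   1.1   2.3] [-8.2 -3.8  4.4]
0.0 23 [-10.4   2.    3.3] [-8.2 -4.1  4.8]
5.0 18 [-0.7  3.5  5.1] [-8.5 -1.8  5. ]
10.0 19 [-5.9  4.6  7. ] [-8.5 -5.   3.9]
15.0 20 [5.1 6.5 7.2] [-8.5 -3.1  3.3]
20.0 18 [3.7 8.  9.8] [-8.3 -2.8  3.6]
25.0 21 [ 8.8 10.  10.8] [-8.1 -0.9  4.2]
30.0 33 [ 3.4  9.2 11.6] [-7.  -1.4  3.4]
35.0 42 [-9.2 -1.5  4.4] [-6.2 -1.4  3.8]
```

Emit:
apply_moves --pt "0.0075 0.0378 0" --pt "0.0075 0.0378 0" --pt "0.0075 0.0378 0" --pt "0.0075 0.0378 0" --pt "0.0075 0.0378 0" --turn '[0,0,0,0,0]'

```text
t: 7.02
eef_pos: [0.5639, -0.0763, 0.2081]
eef_rot: [3.141, 0.001, 2.94]
ft_force: [0.4, -1.0, -1.4]
gripper_width: 0.0136
```

Emit:
apply_moves --pt "0.0075 0.0378 0" --pt "0.0075 0.0378 0" --pt "0.0075 0.0378 0" --pt "0.0075 0.0378 0" --pt "0.0075 0.0378 0" --turn '[0,0,0,0,0]'

```text
t: 7.43
eef_pos: [0.5648, 0.1169, 0.2081]
eef_rot: [3.141, 0.001, 2.94]
ft_force: [0.6, 0.5, -1.0]
gripper_width: 0.0135
```

Emit:
apply_moves --pt "0.0075 0.0378 0" --pt "0 0 0" --pt "0 0 0" --pt "0 0 0" --turn '[0,-0.116,-0.116,-0.115]'

```text
t: 7.77
eef_pos: [0.5649, 0.155, 0.2079]
eef_rot: [3.141, 0.001, -2.987]
ft_force: [-0.2, 0.7, -1.5]
gripper_width: 0.0138
```

Emit:
apply_moves --pt "0 0 0" --pt "0 0 0" --pt "0 0 0" --pt "0 0 0" --turn '[0,0,0,0]'

```text
t: 8.1
eef_pos: [0.5648, 0.1532, 0.2089]
eef_rot: [3.141, -0.0, -2.998]
ft_force: [-1.4, 0.5, -0.1]
gripper_width: 0.0139
```

Run:
```python
from h import *
im=shot("scene","s6");t=shot("top","t6");s=status.sense();print(s["eef_pos"],s["eef_rot"],s["t"])
p=np.array(s["eef_pos"]);c=proj(im,p).astype(int);d=proj(t,p).astype(int);print(c,d)
def cr(im,c,w):return cv2.resize(im["pixels"][max(c[1]-w,0):c[1]+w,max(c[0]-w,0):c[0]+w,::-1],(400,400),interpolation=cv2.INTER_CUBIC)
cv2.imwrite("pics/s6v.png",np.hstack([cr(im,c,50),cr(t,d,50)]))
e=np.array([.9896,.144,0]);f_=np.array([.144,-.99,0])
for im in(im,t):
    D=cloud(im)-p;S=D@e;Y=D@f_;H=D[...,2];g=im["pixels"].mean(-1)
    m=(im["depth"]>0)&(abs(Y)<.009)&(abs(S)<.05)&(H>-.07)&(H<.035)&(g>60)
    for a in np.arange(-.07,.04,.005):
        k=m&(abs(H-a)<.0025)
        if k.sum()>2:print(round(a*1e3,1),k.sum(),np.percentile(S[k],[5,50,95]).round(4)*1e3,np.percentile(Y[k],[5,50,95]).round(4)*1e3)
```

```text
[0.56481152 0.15319184 0.20917992] [ 3.14151019e+00  1.20251293e-04 -2.99693422e+00] 8.2
[379 154] [178 176]
-50.0 4 [-23.9 -17.9 -16. ] [-1.7  0.5  1.5]
-45.0 10 [-33.7 -23.7 -15.6] [-0.6  0.7  2. ]
-40.0 13 [-31.8 -22.5 -12.4] [0.1 1.4 2.5]
-35.0 11 [-31.1 -23.1 -12. ] [-1.1  1.4  2.4]
-30.0 16 [-29.6 -20.2 -13.1] [-1.7  0.9  2.3]
-25.0 17 [-24.7  -4.3   2. ] [-2.4  2.6  6. ]
-20.0 29 [-23.9  -3.    4.1] [-6.3  4.6  8. ]
-15.0 30 [-30.8 -13.   -0.9] [-3.6  6.1  8. ]
-10.0 35 [-33.7 -14.6  -2.1] [-2.   5.8  8.7]
-5.0 23 [-26.  -11.2  -0.2] [-2.9  6.2  8.4]
0.0 26 [-22.7  -6.8   1.1] [1.  6.3 8.2]
5.0 21 [-20.1  -9.3   2.6] [-2.5  6.6  8.3]
10.0 24 [-17.5  -4.4   3.9] [-1.6  7.2  8.9]
15.0 23 [-13.7   0.    6.1] [-1.8  6.8  7.5]
20.0 10 [-4.7  6.4  7.4] [-5.3  1.2  8.1]
25.0 6 [6.5 7.8 8.7] [-1.3  1.6  4.9]
30.0 4 [2.  5.  6.7] [-5.  -1.4  0.9]
-40.0 3 [-33.5 -32.2 -32.2] [-4.1 -3.3 -1.8]
-15.0 11 [-35.5 -33.3 -11.8] [-6.1  3.9  4.5]
-10.0 42 [-34.4 -29.3 -24.1] [-8.3 -1.6  4.4]
-5.0 12 [-24.6 -23.3 -14.1] [-7.1  0.6  4.6]
0.0 12 [-23.1 -22.3 -20.6] [-7.6 -2.7  5.2]
5.0 8 [-21.9 -20.5 -18.3] [-6.1  1.5  4.9]
10.0 12 [-21.  -19.1 -18.1] [-7.3 -2.3  3.9]
15.0 4 [-18.9 -18.4 -18. ] [-4.2 -1.6  2.2]
```

View pics/s6v.png

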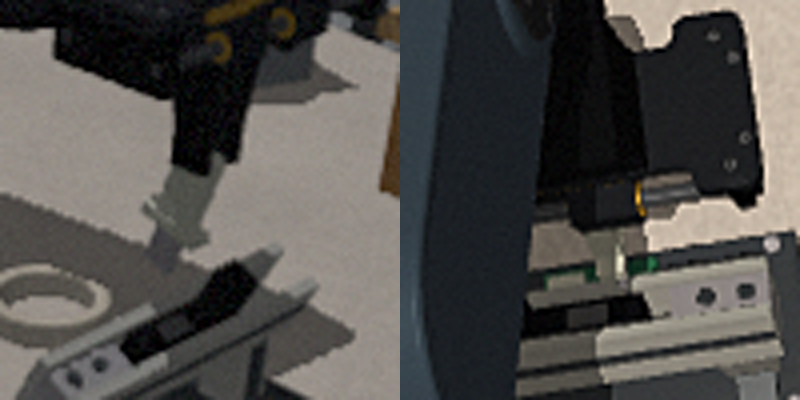

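Left view (scene): the gauge leans outward above the channel, blade tip at crop (160,255), carriage at (180,320). Fitted tilt is about 18° with its axis 6.5 mm inside the TCP. I'll go down along the channel axis.

Emit:
apply_moves --pt "0.001 0 0.015" --pt "0.001 0 0.015" --pt "0 0 0.015" --pt "0 0 0" --pt "0 0 0" --turn '[0,0,0,0,0]'

```text
t: 8.62
eef_pos: [0.5622, 0.153, 0.1638]
eef_rot: [3.141, -0.002, -2.996]
ft_force: [0.4, -0.0, -1.3]
gripper_width: 0.013
```

Emit:
apply_moves --pt "0.002 0 0.0045" --pt "0.002 0 0.0045" --pt "0.002 0 0.0045" --pt "0 0 0" --turn '[0,0,0,0]'

```text
t: 8.95
eef_pos: [0.5556, 0.1522, 0.1502]
eef_rot: [3.141, -0.002, -2.996]
ft_force: [0.1, -0.5, -0.9]
gripper_width: 0.0137
```

Emit:
apply_moves --pt "0.002 0 0.0045" --pt "0.0025 0 0.0047" --pt "0 0 0" --pt "0 0 0" --turn '[0,0,0,0]'

```text
t: 9.28
eef_pos: [0.5518, 0.1516, 0.1413]
eef_rot: [3.142, -0.001, -2.995]
ft_force: [0.1, -0.3, -0.2]
gripper_width: 0.0133
```

```bash
cat >> h.py <<'E'
def prof(im,p,ylim=.009,h0=-.07,h1=.035):
    e=np.array([.9896,.144,0]);f_=np.array([.144,-.99,0]);D=cloud(im)-p;S=D@e;Y=D@f_;H=D[...,2];g=im["pixels"].mean(-1)
    m=(im["depth"]>0)&(abs(Y)<ylim)&(abs(S)<.05)&(H>h0)&(H<h1)&(g>60)
    for a in np.arange(h0,h1,.005):
        k=m&(abs(H-a)<.0025)
        if k.sum()>2:print(round(a*1e3,1),k.sum(),np.percentile(S[k],[5,50,95]).round(4)*1e3,np.percentile(Y[k],[5,50,95]).round(4)*1e3)
E
python3 - <<'E'
from h import *
im=shot("scene","s7");s=status.sense();print(s["eef_pos"],s["eef_rot"],s["t"],s["ft_force"])
p=np.array(s["eef_pos"]);c=proj(im,p).astype(int)
cv2.imwrite("pics/s7v.png",cv2.resize(im["pixels"][c[1]-40:c[1]+50,c[0]-60:c[0]+60,::-1],(800,600),interpolation=cv2.INTER_CUBIC))
prof(im,p,.009,-.03,.035)
E
```

```text
[0.55223406 0.15163587 0.14154732] [-3.14159235e+00 -1.73122712e-04 -2.99537890e+00] 9.3333 [ 0.31586911  0.45589994 -1.42986909]
-30.0 17 [-37.3 -31.1 -13.8] [-1.5  2.3  6.8]
-25.0 16 [-39.2 -26.1  -1. ] [-1.5  2.6  7.6]
-20.0 24 [-14.9  -2.4   3.1] [-1.9  5.8  7.6]
-15.0 32 [-34.5 -13.8  -0.3] [-2.4  6.3  8.4]
-10.0 28 [-34.2 -19.5  -2.5] [-2.7  5.9  8. ]
-5.0 20 [-25.9 -12.   -1. ] [-1.5  6.4  7.2]
0.0 18 [-20.1  -6.    0.9] [-2.   7.1  8.6]
5.0 27 [-20.   -8.7   2.3] [-1.3  6.9  8.7]
10.0 19 [-18.3  -0.1   4.1] [-3.1  7.1  8.7]
15.0 15 [-18.8  -3.2   6.1] [-0.2  6.3  8.8]
20.0 5 [5.9 7.3 7.8] [-1.5  1.1  4.8]
25.0 7 [5.5 7.5 9.4] [-2.5  2.3  5.8]
30.0 4 [2.7 4.2 6.1] [-2.7 -1.8 -0.6]
```

View pics/s7v.png

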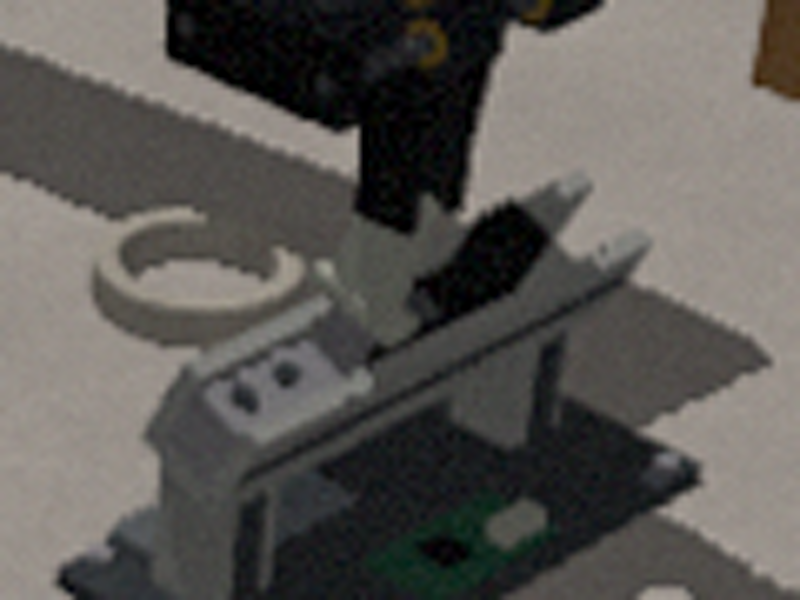

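The blade is entering the gap at crop (360,340) with the shoulder just above the walls. No contact force yet.

Emit:
apply_moves --pt "0.0011 0 0.0023" --pt "0.001 0 0.0022" --pt "0 0 0" --turn '[0,0,0]'

```text
t: 9.58
eef_pos: [0.5497, 0.1513, 0.1367]
eef_rot: [3.142, -0.001, -2.995]
ft_force: [-0.3, -0.1, -0.8]
gripper_width: 0.0138
```

Emit:
apply_moves --pt "-0.002 0 0" --pt "-0.002 0 0" --pt "0 0 0" --turn '[0,0,0]'

```text
t: 9.83
eef_pos: [0.5537, 0.1518, 0.137]
eef_rot: [3.142, -0.002, -2.995]
ft_force: [-1.5, -0.8, -0.6]
gripper_width: 0.0132
```

Emit:
apply_moves --pt "-0.002 0 0" --pt "-0.002 0 0" --pt "0 0 0" --turn '[0,0,0]'

```text
t: 10.08
eef_pos: [0.5566, 0.1524, 0.1365]
eef_rot: [3.141, -0.004, -2.995]
ft_force: [-4.6, -0.5, -1.2]
gripper_width: 0.0135
```

Emit:
apply_moves --pt "-0.002 0 0" --pt "-0.002 0 0" --pt "0 0 0" --turn '[0,0,0]'

```text
t: 10.33
eef_pos: [0.562, 0.1531, 0.1369]
eef_rot: [3.141, -0.001, -2.995]
ft_force: [-3.8, -0.6, -1.8]
gripper_width: 0.0138
```

Run:
```python
from h import *
im=shot("scene","s8");s=status.sense();print(s["eef_pos"],s["t"],s["ft_force"])
prof(im,np.array(s["eef_pos"]),.009,-.03,.035)
```

```text
[0.5618878  0.15311933 0.13697488] 10.3833 [-3.3189292  -0.77962711 -0.74850917]
-30.0 7 [-43.7 -30.2 -20. ] [0.3 1.6 6.6]
-25.0 31 [-47.4 -41.2  -4.8] [-4.2  2.   8.2]
-20.0 23 [-47.   -9.3  -2.1] [-4.2  3.1  8.6]
-15.0 21 [-30.6 -13.4  -5. ] [0.1 5.9 8.5]
-10.0 23 [-36.9 -21.1  -7.1] [0.4 6.8 7.8]
-5.0 34 [-38.1 -24.4  -4.5] [-3.3  5.7  8.4]
0.0 16 [-25.3 -14.6  -2.3] [3.7 6.8 8.1]
5.0 20 [-23.   -7.4  -0. ] [-0.2  6.8  8.3]
10.0 19 [-22.   -8.7   2.8] [0.7 7.3 8.4]
15.0 20 [-19.5  -4.9   4.9] [-1.9  7.2  8.7]
25.0 5 [6.5 8.2 8.6] [-2.   3.6  5.3]
30.0 3 [4.6 5.6 9.7] [-0.5  0.5  2.4]
```

Tilt is now about 25° and matches the channel. I centre it and lower along the channel axis until the shoulder seats.

Emit:
apply_moves --pt "0.0015 0 0" --pt "0.001 0 0.0023" --pt "0.001 0 0.0023" --pt "0 0 0" --turn '[0,0,0,0]'

```text
t: 10.72
eef_pos: [0.5593, 0.1525, 0.133]
eef_rot: [-3.141, 0.002, -2.995]
ft_force: [-2.8, 0.3, 1.3]
gripper_width: 0.0133
```

Emit:
apply_moves --pt "0.001 0 0.0023" --pt "0 0 0" --turn '[0,0]'

```text
t: 10.88
eef_pos: [0.5579, 0.1523, 0.1303]
eef_rot: [-3.141, 0.001, -2.995]
ft_force: [-1.1, -0.4, 2.5]
gripper_width: 0.0132
```

Emit:
apply_moves --pt "0.001 0 0.0023" --pt "0 0 0" --turn '[0,0]'

```text
t: 11.05
eef_pos: [0.5565, 0.1522, 0.1276]
eef_rot: [-3.142, -0.0, -2.995]
ft_force: [-2.3, -1.0, 2.0]
gripper_width: 0.0132
```

Emit:
apply_moves --pt "0.001 0 0.0023" --pt "0 0 0" --turn '[0,0]'

```text
t: 11.22
eef_pos: [0.5559, 0.1522, 0.1254]
eef_rot: [3.142, 0.001, -2.995]
ft_force: [-0.8, -0.1, 2.3]
gripper_width: 0.0135
```

Emit:
apply_moves --pt "0.001 0 0.0023" --pt "0 0 0" --turn '[0,0]'

```text
t: 11.38
eef_pos: [0.5571, 0.1523, 0.1242]
eef_rot: [3.142, 0.006, -2.996]
ft_force: [1.1, 0.0, 6.2]
gripper_width: 0.0137
```

Run:
```python
from h import *
im=shot("scene","s9");s=status.sense();print(s["eef_pos"],s["t"],s["ft_force"])
p=np.array(s["eef_pos"]);prof(im,p,.009,-.03,.035)
c=proj(im,p).astype(int)
cv2.imwrite("pics/s9v.png",cv2.resize(im["pixels"][c[1]-30:c[1]+45,c[0]-50:c[0]+50,::-1],(800,600),interpolation=cv2.INTER_CUBIC))
```

```text
[0.55705509 0.15229629 0.12430272] 11.4333 [0.64740321 0.59397867 4.53016543]
-30.0 7 [-41.1 -22.9  -8.5] [-8.1  0.8  2.7]
-25.0 13 [-39.7 -23.3  -4.9] [-1.3  2.3  7.5]
-20.0 24 [-40.   -8.7  -3.9] [-3.   4.2  8.1]
-15.0 22 [-37.8 -14.4  -7.3] [-0.9  6.7  8. ]
-10.0 28 [-41.8 -21.7  -7.3] [-0.   6.6  8.4]
-5.0 31 [-39.9 -24.1  -4.9] [-2.8  6.   8.2]
0.0 16 [-25.3 -11.5  -3.6] [3.  6.9 8.6]
5.0 18 [-25.1  -8.7  -0.3] [-1.1  7.2  8.6]
10.0 20 [-23.8 -10.    1.1] [5.1 7.5 8.7]
15.0 20 [-19.4  -7.8   4.3] [4.5 7.  8.6]
20.0 4 [4.5 5.3 6.3] [-1.6  1.5  3.2]
25.0 8 [3.2 7.  8.4] [-4.  -0.5  4.1]
```

View pics/s9v.png

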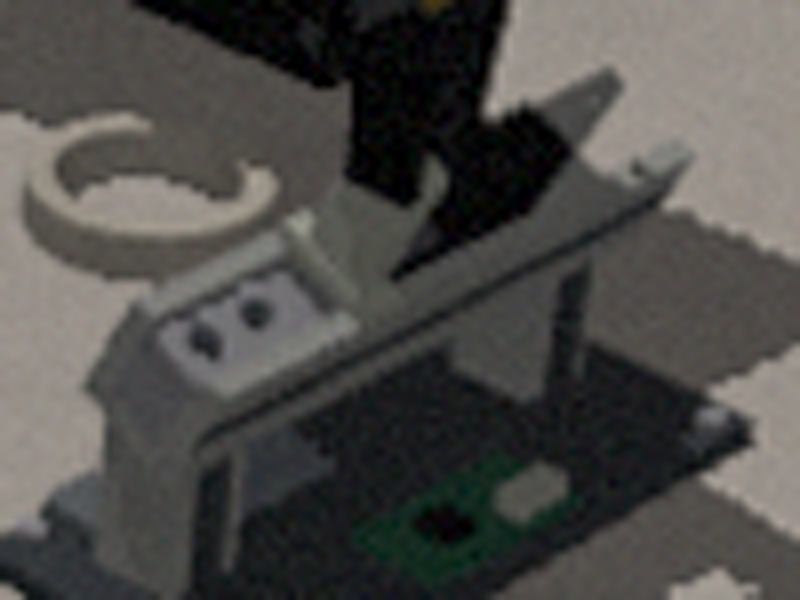

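Shoulder sits across both walls at crop (330,265). Force is a light ~5 N down. Release, rise, and move behind the lug.

Emit:
apply_moves --pt "0 0 0" --pt "0 0 0" --pt "0 0 0" --pt "0 0 0" --pt "0 0 0" --turn '[0,0,0,0,0]' --fingers 40

```text
t: 11.85
eef_pos: [0.5546, 0.1519, 0.123]
eef_rot: [3.142, -0.0, -2.995]
ft_force: [-0.7, 0.2, -0.0]
gripper_width: 0.0329
```

Emit:
apply_moves --pt "0 0 -0.01" --pt "0 0 -0.02" --pt "0 0 -0.03" --pt "0 0 -0.04" --pt "0 0 0" --turn '[0,0,0,0,0]'

```text
t: 12.27
eef_pos: [0.5599, 0.1525, 0.2315]
eef_rot: [-3.14, 0.016, -2.995]
ft_force: [0.9, 0.1, 0.9]
gripper_width: 0.0349
```

Run:
```python
from h import *
im=shot("scene","s10");s=status.sense();print(s["eef_pos"],s["t"],s["ft_force"],s["gripper_width"])
O=np.array([.5329,.1396,.105]);R=frame(.5185,.1931,8.39)[1]
L=(cloud(im)-O)@R;g=im["pixels"].mean(-1)
m=(im["depth"]>0)&(abs(L[...,1]+.008)<.02)&(abs(L[...,0])<.03)&(L[...,2]>.012)&(L[...,2]<.07)&(g>60)
for a in np.arange(.0125,.07,.005):
    k=m&(abs(L[...,2]-a)<.0025)
    if k.sum()>2:print(round(a*1e3,1),k.sum(),np.percentile(L[k],[5,50,95],axis=0).T[:2].round(4)*1e3)
m=(im["depth"]>0)&(abs(L[...,2]-.004)<.005)&(abs(L[...,1]+.008)<.03)&(abs(L[...,0])<.03)
cv2.imwrite("pics/s10v.png",cv2.resize(im["pixels"][145:245,310:430,::-1],(720,600),interpolation=cv2.INTER_CUBIC))
```

```text
[0.55824584 0.1523071  0.22864385] 12.3167 [-0.92288937  0.33917078 -0.53842361] 0.03434811162578516
12.5 12 [[-12.2  -1.1   9.1]
 [ -7.4  -2.3  -1.5]]
17.5 16 [[-12.3  -3.1   8.3]
 [ -6.1  -3.   -1.7]]
22.5 20 [[-12.5  -4.1  10.6]
 [-10.1  -2.   -0.5]]
27.5 14 [[-12.9  -3.6   6.9]
 [ -7.3  -2.    0.2]]
32.5 19 [[-12.4  -3.3  10.1]
 [ -7.2  -2.5  -0.2]]
37.5 20 [[-12.8  -1.9   7.9]
 [ -7.5  -1.9  -0.1]]
42.5 22 [[-13.3  -5.4   8.3]
 [ -7.4  -2.8   0.4]]
47.5 18 [[-12.8  -2.   10.1]
 [-10.9  -2.4   0.1]]
52.5 36 [[-11.   -1.6   9.7]
 [-16.3  -4.7  -1.2]]
57.5 23 [[-11.9  -0.7   8.7]
 [-13.4  -6.4  -2.2]]
```

The gauge stands square to the channel: handle x runs −12.5 to about 10 at all heights, top at ~56 mm. Now the lug push.

Emit:
apply_moves --pt "0.005 0.03 0" --pt "0.005 0.03 0" --pt "0.005 0.03 0" --pt "0.005 0.0265 0" --pt "0 0 0" --turn '[0,0,0,0,0]' --fingers 0

```text
t: 12.73
eef_pos: [0.5151, 0.2683, 0.2227]
eef_rot: [3.139, -0.002, -2.991]
ft_force: [0.2, -1.0, 0.8]
gripper_width: 0.0093
```

Emit:
apply_moves --pt "0 0 0.03" --pt "0 0 0.03" --pt "0 0 0.025" --pt "0 0 0.0175" --pt "0 0 0" --turn '[0,0,0,0,0]'

```text
t: 13.15
eef_pos: [0.5145, 0.2626, 0.1165]
eef_rot: [-3.14, -0.01, -2.996]
ft_force: [-0.1, -0.4, -0.2]
gripper_width: 0.0005
```

Emit:
apply_moves --pt "0 -0.003 0" --pt "0 -0.003 0" --pt "0 -0.003 0" --pt "0 0 0" --turn '[0,0,0,0]'

```text
t: 13.48
eef_pos: [0.5205, 0.2548, 0.1223]
eef_rot: [3.142, 0.003, -2.996]
ft_force: [0.3, -0.2, 0.1]
gripper_width: 0.0007
```

Emit:
apply_moves --pt "0 -0.002 0" --pt "0 -0.002 0" --pt "0 0 0" --turn '[0,0,0]'

```text
t: 13.73
eef_pos: [0.5201, 0.2511, 0.1214]
eef_rot: [-3.142, 0.001, -2.996]
ft_force: [-0.1, -0.7, -0.6]
gripper_width: 0.0005
```

Emit:
apply_moves --pt "0 -0.002 0" --pt "0 -0.002 0" --pt "0 0 0" --turn '[0,0,0]'

```text
t: 13.98
eef_pos: [0.5204, 0.2472, 0.1209]
eef_rot: [-3.141, -0.0, -2.996]
ft_force: [-0.5, -0.0, -0.1]
gripper_width: 0.0004
```

Emit:
apply_moves --pt "0 -0.002 0" --pt "0 -0.002 0" --pt "0 0 0" --turn '[0,0,0]'

```text
t: 14.23
eef_pos: [0.521, 0.2432, 0.1208]
eef_rot: [-3.141, -0.0, -2.996]
ft_force: [0.5, 1.2, 1.0]
gripper_width: 0.0003
```

Emit:
apply_moves --pt "0 -0.002 0" --pt "0 -0.002 0" --pt "0 0 0" --turn '[0,0,0]'

```text
t: 14.48
eef_pos: [0.5216, 0.2392, 0.1208]
eef_rot: [-3.141, -0.0, -2.996]
ft_force: [-0.6, 0.5, -0.5]
gripper_width: 0.0003
```

Emit:
apply_moves --pt "0 -0.002 0" --pt "0 -0.002 0" --pt "0 0 0" --turn '[0,0,0]'

```text
t: 14.73
eef_pos: [0.5222, 0.2353, 0.1208]
eef_rot: [-3.141, -0.0, -2.996]
ft_force: [-0.9, 0.2, -0.4]
gripper_width: 0.0004
```

Emit:
apply_moves --pt "0 -0.0015 0" --pt "0 0 0" --turn '[0,0]'

```text
t: 14.9
eef_pos: [0.5224, 0.2339, 0.1209]
eef_rot: [-3.141, 0.0, -2.996]
ft_force: [-0.2, 0.7, -0.2]
gripper_width: -0.0
```

Run:
```python
from h import *
im=shot("scene","s11")
O=np.array([.5329,.1396,.105]);R=frame(.5185,.1931,8.39)[1]
L=(cloud(im)-O)@R
for n in("s10","s11"):
    im=load(n+".npz");L=(cloud(im)-O)@R
    k=(im["depth"]>0)&(abs(L[...,0])<.009)&(abs(L[...,2]-.021)<.006)&(L[...,1]<-.04)&(L[...,1]>-.13)
    print(n,k.sum(),np.histogram(L[k][:,1]*1e3,bins=range(-130,-40,4)))
c=[405,180];cv2.imwrite("pics/s11v.png",cv2.resize(im["pixels"][130:230,330:450,::-1],(720,600),interpolation=cv2.INTER_CUBIC))
```

```text
s10 47 (array([ 0,  0,  0,  0,  0,  0,  0,  0,  1,  3,  5,  5,  2, 21, 10,  0,  0,
        0,  0,  0,  0,  0]), array([-130, -126, -122, -118, -114, -110, -106, -102,  -98,  -94,  -90,
        -86,  -82,  -78,  -74,  -70,  -66,  -62,  -58,  -54,  -50,  -46,
        -42]))
s11 43 (array([ 0,  0,  0,  0,  0,  0,  0,  0,  0,  3,  5,  3,  4, 21,  7,  0,  0,
        0,  0,  0,  0,  0]), array([-130, -126, -122, -118, -114, -110, -106, -102,  -98,  -94,  -90,
        -86,  -82,  -78,  -74,  -70,  -66,  -62,  -58,  -54,  -50,  -46,
        -42]))
```

View pics/s11v.png

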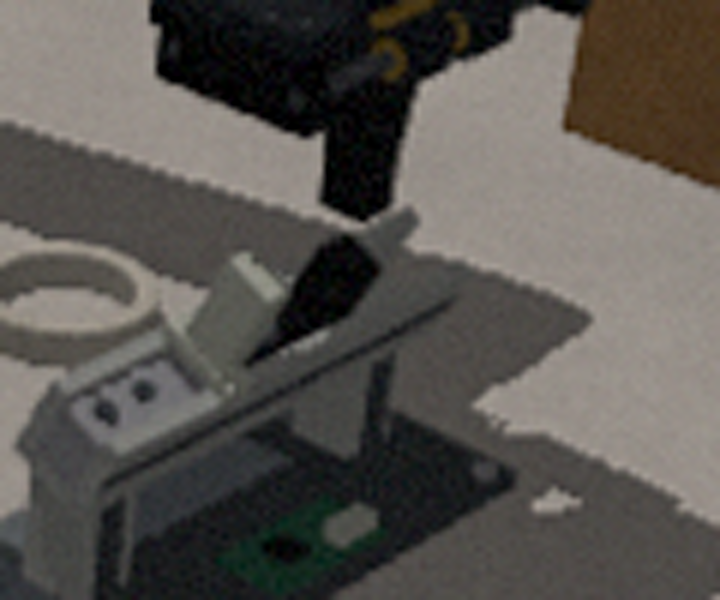

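The gauge stands seated at crop (235,310). The lug is at (340,265) with the fingers just behind it, and it has not moved. Continue the push.

Emit:
apply_moves --pt "0 -0.002 0" --pt "0 -0.002 0" --pt "0 0 0" --turn '[0,0,0]'

```text
t: 15.2
eef_pos: [0.523, 0.2298, 0.1208]
eef_rot: [-3.141, -0.0, -2.996]
ft_force: [-0.2, 0.2, -0.2]
gripper_width: 0.0003
```

Emit:
apply_moves --pt "0 -0.002 0" --pt "0 -0.002 0" --pt "0 0 0" --turn '[0,0,0]'

```text
t: 15.45
eef_pos: [0.5236, 0.2258, 0.1208]
eef_rot: [-3.141, -0.0, -2.996]
ft_force: [0.7, 0.7, -0.1]
gripper_width: 0.0004
```

Emit:
apply_moves --pt "0 -0.002 0" --pt "0 0 0" --turn '[0,0]'

```text
t: 15.62
eef_pos: [0.5239, 0.2239, 0.1208]
eef_rot: [-3.141, -0.0, -2.995]
ft_force: [-0.6, -0.7, -0.9]
gripper_width: 0.0003
```

Run:
```python
from h import *
s=status.sense();print(s["eef_pos"],s["t"],s["ft_force"],s["tau"])
O=np.array([.5329,.1396,.105]);R=frame(.5185,.1931,8.39)[1]
shot("scene","s12");shot("top","t12")
for n in("s10","s12"):
    im=load(n+".npz");L=(cloud(im)-O)@R;g=im["pixels"].mean(-1)
    k=(im["depth"]>0)&(abs(L[...,0])<.009)&(abs(L[...,2]-.021)<.006)&(L[...,1]<-.04)&(L[...,1]>-.13)
    print(n,k.sum(),np.percentile(L[k][:,1]*1e3,[5,25,50,75,95]).round(1))
    k=(im["depth"]>0)&(abs(L[...,0])<.009)&(abs(L[...,2]-.035)<.015)&(abs(L[...,1]+.005)<.03)&(g>60)
    print(" gauge",k.sum(),np.percentile(L[k][:,1]*1e3,[5,25,50,75,95]).round(1))
d=cv2.absdiff(load("s11.npz")["pixels"],load("s12.npz")["pixels"]).max(-1)[130:230,330:450]
# fingertip cloud near tcp
im=load("s12.npz");P=cloud(im);D=(P-np.array(s["eef_pos"]));k=(im["depth"]>0)&(np.hypot(D[...,0],D[...,1])<.03)&(abs(D[...,2]-.005)<.025)&(im["pixels"].mean(-1)<60)
for a in np.arange(-.02,.03,.005):
    kk=k&(abs(D[...,2]-a)<.0025)
    if kk.sum()>2: l=(P[kk]-O)@R;print("dark h",round(a*1e3),kk.sum(),np.percentile(D[kk]@np.array([.144,-.99,0]),[5,95]).round(4)*1e3,np.percentile(D[kk]@np.array([.99,.144,0]),[5,95]).round(4)*1e3)
a=load("s11.npz")["pixels"][140:210,350:430,::-1];b=load("s12.npz")["pixels"][140:210,350:430,::-1]
cv2.imwrite("pics/s12v.png",np.hstack([cv2.resize(a,(400,350),interpolation=cv2.INTER_CUBIC),cv2.resize(b,(400,350),interpolation=cv2.INTER_CUBIC)]))
```

```text
[0.52387139 0.22393881 0.12083646] 15.6167 [-0.62748019 -0.6933335  -0.93959051] [-1.15859800e-02 -4.13564336e+01 -1.36979780e+01 -2.99073989e-02
  7.85246515e-02 -1.76073873e-02]
s10 47 [-91.9 -84.2 -76.8 -74.8 -72.5]
 gauge 70 [-3.7 -2.7 -1.7 -0.9  0.6]
s12 46 [-91.5 -79.7 -75.9 -74.8 -72.7]
 gauge 79 [-4.8 -2.7 -2.2 -0.9  0.1]
dark h -20 21 [ 4.8 25. ] [-9.2  6.8]
dark h -15 25 [-0.6 25. ] [-11.9   8.8]
dark h -10 22 [-6.5 11.6] [-15.8   9.5]
dark h -5 23 [-5.6 12.4] [-9.2 12.8]
dark h 0 19 [-2.3 12. ] [-3.3 14.9]
dark h 5 28 [-6.2 12.3] [-3.6 16.5]
dark h 10 30 [-7.6 10.7] [-1.5 13.7]
dark h 15 5 [-3.5  9.2] [-1.9  1. ]
dark h 25 15 [-3.5 10.7] [-7.5  9.4]
```

Run:
```python
from h import *
for n,p in(("s12",[.5239,.2239,.1208]),("s11",[.5224,.2339,.1209]),("s5",[.565,-.272,.2135])):
    im=load(n+".npz");p=np.array(p)
    print(n,"tcp px",proj(im,p).round(1),"tip px",proj(im,p-[0,0,.008]).round(1),"tcp+20",proj(im,p+[0,0,.02]).round(1),"lugtop",proj(im,np.array([.536,.2245,.1286])).round(1))
    c=proj(im,p).astype(int);D=cloud(im)-p
    for v in range(c[1]-26,c[1]+12,2):
        print(v,[ (int(im["pixels"][v,u].mean()),*(D[v,u]*1e3).round().astype(int).tolist()) for u in(c[0]-5,c[0],c[0]+5)])
```

```text
s12 tcp px [385.6 174.4] tip px [385.2 177.3] tcp+20 [386.5 166.9] lugtop [389.7 173.4]
148 [(14, 49, -79, 109), (4, 4, -17, 75), (7, 11, -9, 76)]
150 [(2, 49, -78, 104), (1, 5, -18, 71), (9, 11, -8, 71)]
152 [(28, 45, -74, 96), (0, 2, -13, 63), (7, 11, -6, 65)]
154 [(126, -268, 246, -119), (1, 3, -13, 58), (10, 11, -6, 60)]
156 [(131, -256, 235, -118), (15, 2, -12, 53), (7, 9, -3, 53)]
158 [(135, -248, 228, -120), (1, 1, -10, 47), (7, 8, -1, 48)]
160 [(135, -236, 217, -120), (21, 4, -12, 43), (1, 10, -3, 44)]
162 [(135, -229, 211, -121), (15, 2, -9, 37), (6, 9, 0, 37)]
164 [(92, -211, 194, -116), (0, 3, -10, 32), (14, 9, 1, 31)]
166 [(113, -205, 188, -119), (3, 4, -10, 27), (24, 9, 2, 26)]
168 [(75, -198, 182, -121), (87, -190, 195, -121), (104, -27, 41, -6)]
170 [(76, -187, 172, -120), (17, 1, -5, 14), (59, -23, 38, -9)]
172 [(76, -180, 166, -122), (0, 5, -9, 11), (4, 7, 7, 8)]
174 [(57, -22, 4, -10), (2, 6, -9, 6), (4, 13, 1, 7)]
176 [(3, -5, -13, -3), (1, 7, -9, 1), (2, 17, -2, 4)]
178 [(10, -8, -9, -11), (7, 9, -9, -3), (25, 12, 4, -5)]
180 [(2, -7, -9, -16), (8, 10, -10, -7), (
[... 1948 characters left out ...]
, 30), (84, 13, -3, 28), (148, -355, 148, -211)]
202 [(88, 11, -11, 26), (84, 10, -2, 23), (163, -344, 143, -210)]
204 [(84, 5, -9, 18), (85, 10, -2, 18), (162, -333, 138, -209)]
206 [(82, 7, -11, 16), (84, 8, -2, 13), (158, -331, 137, -213)]
208 [(83, 4, -10, 10), (84, 6, -2, 8), (152, -316, 131, -209)]
210 [(76, 2, -10, 5), (82, 5, -2, 3), (156, -314, 129, -214)]
212 [(78, -3, -8, -3), (83, 5, -2, 0), (157, -303, 124, -212)]
214 [(78, -5, -8, -8), (85, 3, -2, -6), (155, -291, 119, -210)]
216 [(95, -9, -7, -15), (83, 0, -1, -12), (153, -287, 117, -213)]
218 [(130, -287, 90, -209), (80, 5, -3, -13), (160, -275, 112, -210)]
220 [(141, -285, 89, -214), (84, 6, -5, -15), (125, -269, 109, -212)]
```

Depth shows the real fingertips sit about 25 mm above the reported TCP, so they passed over the lug without touching it. I'll back off, go lower by that amount, and push again.

Emit:
apply_moves --pt "0 0.01 0" --pt "0 0.015 0" --pt "0 0.01 0" --pt "0 0 0" --turn '[0,0,0,0]'

```text
t: 16.05
eef_pos: [0.5183, 0.2611, 0.1209]
eef_rot: [3.141, 0.0, -2.993]
ft_force: [1.4, 1.0, 0.7]
gripper_width: 0.0004
```

Emit:
apply_moves --pt "-0.002 0 0.008" --pt "0 0 0.008" --pt "0 0 0.008" --pt "0 0 0.004" --pt "0 0 0" --turn '[0,0,0,0,0]'

```text
t: 16.47
eef_pos: [0.5195, 0.2583, 0.091]
eef_rot: [-3.141, -0.004, -2.996]
ft_force: [-1.2, 0.2, 0.3]
gripper_width: 0.0001
```

Emit:
apply_moves --pt "0 -0.003 0" --pt "0 -0.003 0" --pt "0 -0.002 0" --pt "0 0 0" --turn '[0,0,0,0]'

```text
t: 16.8
eef_pos: [0.5223, 0.2507, 0.0932]
eef_rot: [-3.142, 0.001, -2.996]
ft_force: [-0.1, 1.0, -0.1]
gripper_width: 0.0003
```

Emit:
apply_moves --pt "0 -0.002 0" --pt "0 -0.002 0" --pt "0 0 0" --turn '[0,0,0]'

```text
t: 17.05
eef_pos: [0.5226, 0.2469, 0.093]
eef_rot: [-3.141, 0.0, -2.996]
ft_force: [0.0, -0.1, 0.6]
gripper_width: 0.001
```

Emit:
apply_moves --pt "0 -0.002 0" --pt "0 -0.001 0" --pt "0 0 0" --turn '[0,0,0]'

```text
t: 17.3
eef_pos: [0.5229, 0.2441, 0.0929]
eef_rot: [-3.142, -0.0, -2.996]
ft_force: [0.6, 0.4, 0.2]
gripper_width: 0.0004
```

Emit:
apply_moves --pt "0 -0.002 0" --pt "0 -0.001 0" --pt "0 0 0" --turn '[0,0,0]'

```text
t: 17.55
eef_pos: [0.5233, 0.2418, 0.0929]
eef_rot: [3.141, 0.0, -2.996]
ft_force: [0.2, 2.8, 0.4]
gripper_width: 0.0006
```

Emit:
apply_moves --pt "0 -0.002 0" --pt "0 0 0" --turn '[0,0]'

```text
t: 17.72
eef_pos: [0.5236, 0.2395, 0.0929]
eef_rot: [3.141, 0.0, -2.995]
ft_force: [-0.7, 2.6, 0.6]
gripper_width: 0.0006
```

```bash
cat >> h.py <<'E'
def lugrep(n):
    im=shot("scene",n);O=np.array([.5329,.1396,.105]);R=frame(.5185,.1931,8.39)[1];s=status.sense()
    L=(cloud(im)-O)@R;g=im["pixels"].mean(-1)
    k=(im["depth"]>0)&(abs(L[...,0])<.009)&(abs(L[...,2]-.014)<.008)&(L[...,1]<-.04)&(L[...,1]>-.1)
    k2=(im["depth"]>0)&(abs(L[...,0])<.009)&(abs(L[...,2]-.035)<.015)&(abs(L[...,1]+.005)<.03)&(g>60)
    print(n,s["eef_pos"],s["ft_force"],"lug",np.percentile(L[k][:,1]*1e3,[25,50,75,90]).round(1),"gauge",np.percentile(L[k2][:,1]*1e3,[5,25,50,75,95]).round(1))
E
python3 -c "
from h import *
lugrep('s13')"
```

```text
s13 [0.52360036 0.23953112 0.09284541] [-0.30451265  2.41602011 -0.16513384] lug [-71.9 -70.8 -69.3 -68.6] gauge [-2.8 -2.  -1.  -0.2  1.2]
```

Now the lug moves, with about 3 N of friction felt. Continue.

Emit:
apply_moves --pt "0 -0.0015 0" --pt "0 -0.0015 0" --pt "0 0 0" --turn '[0,0,0]'

```text
t: 18.02
eef_pos: [0.5241, 0.2364, 0.0929]
eef_rot: [3.141, 0.0, -2.996]
ft_force: [-0.9, 3.8, -0.2]
gripper_width: 0.0002
```

Emit:
apply_moves --pt "0 -0.0015 0" --pt "0 -0.0015 0" --pt "0 0 0" --turn '[0,0,0]'

```text
t: 18.27
eef_pos: [0.5245, 0.2332, 0.0929]
eef_rot: [-3.142, -0.0, -2.996]
ft_force: [-0.7, 3.9, -0.4]
gripper_width: 0.0006
```

Emit:
apply_moves --pt "0 -0.001 0" --pt "0 0 0" --turn '[0,0]'

```text
t: 18.43
eef_pos: [0.5247, 0.2322, 0.0929]
eef_rot: [-3.141, -0.0, -2.995]
ft_force: [-0.4, 4.6, 0.7]
gripper_width: 0.0008
```

Emit:
apply_moves --pt "0 -0.001 0" --pt "0 0 0" --turn '[0,0]'

```text
t: 18.6
eef_pos: [0.5247, 0.2321, 0.0929]
eef_rot: [3.14, 0.0, -2.996]
ft_force: [-1.2, 6.3, 0.1]
gripper_width: 0.0004
```

Emit:
apply_moves --pt "0 -0.001 0" --pt "0 0 0" --turn '[0,0]'

```text
t: 18.77
eef_pos: [0.5247, 0.2321, 0.0929]
eef_rot: [3.139, 0.0, -2.997]
ft_force: [-1.4, 9.4, 0.6]
gripper_width: 0.0004
```

Emit:
apply_moves --pt "0 -0.001 0" --pt "0 0 0" --turn '[0,0]'

```text
t: 18.93
eef_pos: [0.5248, 0.2321, 0.0929]
eef_rot: [3.137, 0.001, -2.997]
ft_force: [-1.4, 11.6, -0.3]
gripper_width: 0.0004
```

Emit:
apply_moves --pt "0 -0.001 0" --pt "0 0 0" --pt "0 0 0" --turn '[0,0,0]'

```text
t: 19.18
eef_pos: [0.5247, 0.2321, 0.093]
eef_rot: [3.135, 0.001, -2.997]
ft_force: [-2.9, 14.7, -0.9]
gripper_width: 0.0004
```

```bash
python3 -c "
from h import *
lugrep('s14')
prof(load('s14.npz'),np.array([.5329,.1396,.105]),.012,.01,.06)"
```

```text
s14 [0.52474962 0.23209832 0.09296584] [-1.90755623 14.71179137  0.34697171] lug [-64.3 -63.5 -62.1 -60.6] gauge [4.1 5.3 6.3 7.4 8.6]
10.0 13 [-12.9   6.9  19.8] [2.1 6.3 9.3]
15.0 34 [-12.    2.7  21.8] [-3.6  5.5  7.9]
20.0 17 [ 1.4 11.7 25.1] [2.3 6.4 8. ]
25.0 22 [ 1.1 17.6 27. ] [-0.9  5.5  7.9]
30.0 21 [ 4.8 17.  28.4] [0.7 6.1 8. ]
35.0 20 [ 9.  20.4 30.3] [2.4 6.  9. ]
40.0 21 [ 9.3 20.5 33.5] [2.5 6.1 8.2]
45.0 35 [12.4 26.9 34.6] [-4.8  4.6  8.3]
50.0 26 [13.6 20.4 28.2] [-6.7  3.8  8.1]
55.0 6 [15.3 16.8 18. ] [-4.6 -0.5  4. ]
```

Hard stop reached: lug front face at −63.5 mm (expected −64), no further travel, 15 N push. Back off, rise, open, and go over the gauge.

Emit:
apply_moves --pt "0 0.006 0" --pt "0 0.009 0" --pt "0 0 -0.025" --pt "0 0 -0.03" --pt "0 0 -0.027" --turn '[0,0,0,0,0]'

```text
t: 19.65
eef_pos: [0.5227, 0.2425, 0.1753]
eef_rot: [-3.139, -0.002, -2.995]
ft_force: [0.6, -0.2, -0.0]
gripper_width: 0.0005
```

Emit:
apply_moves --pt "-0.0025 -0.025 0" --pt "-0.0025 -0.027 0" --pt "-0.0025 -0.025 0" --pt "-0.0025 -0.025 0" --pt "0 0 0" --turn '[0,0,0,0,0]' --fingers 40

```text
t: 20.07
eef_pos: [0.5493, 0.1391, 0.175]
eef_rot: [-3.138, 0.001, -2.999]
ft_force: [-0.2, 0.8, 0.1]
gripper_width: 0.0259
```

Emit:
apply_moves --pt "0 0 0" --pt "0 0 0" --pt "0 0 0" --turn '[0,0,0]'

```text
t: 20.32
eef_pos: [0.5473, 0.1444, 0.1747]
eef_rot: [-3.141, -0.001, -2.995]
ft_force: [-0.3, -0.1, 0.4]
gripper_width: 0.034
```

```bash
python3 -c "
from h import *
lugrep('s15')
s=status.sense();d=np.array(s['eef_pos'])-[.5329,.1396,.105];print('s',d@[.9896,.144,0],'y',d@[.144,-.99,0],'h',d[2],s['eef_rot'],s['gripper_width'],s['t'])
im=load('s15.npz');O=np.array([.5329,.1396,.105]);R=frame(.5185,.1931,8.39)[1]
L=(cloud(im)-O);S=L@np.array([.9896,.144,0]);Y=L@np.array([.144,-.99,0]);H=L[...,2];g=im['pixels'].mean(-1)
k=(im['depth']>0)&(g<50)&(H>.06)&(H<.13)&(abs(S-.015)<.03)&(abs(Y)<.05)
for a in np.arange(.06,.13,.005):
    q=k&(abs(H-a)<.0025)
    if q.sum()>2: print(round(a*1e3),q.sum(),np.histogram(Y[q]*1e3,bins=range(-45,46,6))[0],np.percentile(S[q]*1e3,[5,95]).round(1))
"
```

```text
s15 [0.54732879 0.14462244 0.17471989] [-0.38974366 -0.0574685  -0.51770643] lug [-63.6 -63.  -62.  -60.4] gauge [3.8 5.4 6.3 7.7 8.9]
s 0.015001961256904155 y -0.002894466868034348 h 0.06971989247031014 [-3.14145282e+00 -5.65739592e-04 -2.99417976e+00] 0.034041034083329966 20.3667
95 24 [ 0  0  0  3 12  0  0  0  0  0  0  9  0  0  0] [ 4.9 22.8]
100 34 [ 0  0  0  2 12  0  0  0  0  0  1 19  0  0  0] [ 5.4 25.3]
105 38 [ 0  0  0  2 15  0  0  0  0  0  0 21  0  0  0] [ 4.8 24.5]
110 41 [ 0  0  0  6 16  0  0  0  0  0  1 18  0  0  0] [ 3.9 24.6]
115 37 [ 0  0  0  7 13  0  0  0  0  0  1 15  1  0  0] [ 6.5 25.7]
120 40 [ 0  0  0  5 16  0  0  0  0  0  1 18  0  0  0] [ 5.4 25.5]
125 38 [ 0  0  0  9 11  0  0  0  0  0  2 12  4  0  0] [ 5.9 24.9]
130 21 [0 0 1 3 6 0 0 0 0 0 1 4 6 0 0] [ 6.1 26.4]
```

Emit:
apply_moves --pt "0 -0.002 0.015" --pt "0 0 0.02" --pt "0 0 0.02" --pt "0 0 0.015" --pt "0 0 0.005" --turn '[0,0,0,0,0]'

```text
t: 20.78
eef_pos: [0.546, 0.1427, 0.0976]
eef_rot: [3.141, -0.005, -2.994]
ft_force: [0.5, 0.3, -0.4]
gripper_width: 0.0351
```

Emit:
apply_moves --pt "0 0 0" --pt "0 0 0" --pt "0 0 0" --pt "0 0 0" --turn '[0,0,0,0]' --fingers 21

```text
t: 21.12
eef_pos: [0.549, 0.1422, 0.101]
eef_rot: [-3.141, 0.002, -2.995]
ft_force: [0.6, 0.4, -0.3]
gripper_width: 0.0206
```

Emit:
apply_moves --pt "0 0 0" --pt "0 0 0" --turn '[0,0]' --fingers 18.5

```text
t: 21.28
eef_pos: [0.5486, 0.142, 0.1006]
eef_rot: [-3.141, 0.001, -2.995]
ft_force: [0.3, 2.0, 0.7]
gripper_width: 0.0167
```

```bash
python3 -c "
from h import *
lugrep('s16')
s=status.sense();d=np.array(s['eef_pos'])-[.5329,.1396,.105];print('s',d@[.9896,.144,0],'y',d@[.144,-.99,0],'h',d[2],s['eef_rot'],s['gripper_width'],s['t'])
"
```

```text
s16 [0.5485038  0.14211718 0.10050065] [0.02532751 1.63263086 1.22100045] lug [-63.9 -62.9 -62.1 -61.2] gauge [3.6 4.2 4.9 6.8 7.5]
s 0.01580399693298942 y -0.0002450599765384011 h -0.004499350877139485 [ 3.14125739e+00  1.36126872e-03 -2.99566804e+00] 0.017081097613856067 21.3333
```

The carriage-side pad touches lightly, about 2 N towards the stop block (the safe direction). I centre by 1.4 mm and close.

Emit:
apply_moves --pt "0 0.0007 0" --pt "0 0.0007 0" --pt "0 0 0" --turn '[0,0,0]'

```text
t: 21.58
eef_pos: [0.5478, 0.1433, 0.0999]
eef_rot: [-3.142, -0.0, -2.995]
ft_force: [0.5, -0.7, 0.1]
gripper_width: 0.016
```

Emit:
apply_moves --pt "0 0 0" --pt "0 0 0" --turn '[0,0]' --fingers 17

```text
t: 21.75
eef_pos: [0.5478, 0.1432, 0.0998]
eef_rot: [-3.142, -0.0, -2.995]
ft_force: [0.1, -0.7, 0.0]
gripper_width: 0.0153
```

Emit:
apply_moves --pt "0 0 0" --pt "0 0 0" --turn '[0,0]' --fingers 16.3

```text
t: 21.92
eef_pos: [0.5479, 0.1433, 0.0998]
eef_rot: [-3.142, -0.0, -2.995]
ft_force: [1.1, -0.2, -0.4]
gripper_width: 0.0144
```

Emit:
apply_moves --pt "0 -0.0003 0" --pt "0 0 0" --turn '[0,0]'

```text
t: 22.08
eef_pos: [0.5479, 0.1432, 0.0998]
eef_rot: [3.141, -0.0, -2.996]
ft_force: [0.3, 1.0, 0.7]
gripper_width: 0.0139
```

Emit:
apply_moves --pt "0 0 0" --pt "0 0 0" --pt "0 0 0" --turn '[0,0,0]' --fingers 0

```text
t: 22.33
eef_pos: [0.5478, 0.1433, 0.0998]
eef_rot: [3.141, -0.0, -2.996]
ft_force: [-0.9, 1.9, -0.9]
gripper_width: 0.0137
```

```bash
python3 -c "
from h import *
lugrep('s17')"
```

```text
s17 [0.54786413 0.14329274 0.09980455] [-0.37345944  3.15103854 -0.16511415] lug [-64.  -62.8 -61.4 -60.8] gauge [4.8 4.8 5.1 5.9 7. ]
```

Emit:
apply_moves --pt "-0.0008 0 -0.0018" --pt "-0.0013 0 -0.0027" --pt "-0.0017 0 -0.0036" --pt "-0.0021 0 -0.0045" --pt "-0.0021 0 -0.0045" --turn '[0,0,0,0,0]'

```text
t: 22.8
eef_pos: [0.5559, 0.1444, 0.1174]
eef_rot: [3.141, -0.0, -2.996]
ft_force: [-1.2, 2.5, -2.1]
gripper_width: 0.0141
```

Emit:
apply_moves --pt "-0.0021 0 -0.0045" --pt "-0.0021 0 -0.0045" --pt "-0.0021 0 -0.0045" --pt "-0.0021 0 -0.0045" --pt "-0.0021 0 -0.0045" --turn '[0,0,0,0,0]'

```text
t: 23.22
eef_pos: [0.5672, 0.1454, 0.1404]
eef_rot: [-3.141, 0.002, -2.995]
ft_force: [0.7, 0.4, -2.2]
gripper_width: 0.0136
```

```bash
python3 -c "
from h import *
s=status.sense();p=np.array(s['eef_pos']);d=p-[.5329,.1396,.105];print('s',d@[.9896,.144,0],'y',d@[.144,-.99,0],'h',d[2],s['gripper_width'],s['t'])
lugrep('s18');prof(load('s18.npz'),p,.012,-.045,.06)"
```

```text
s 0.03478961593070737 y -0.0007897508955906551 h 0.03540938961663402 0.013592799128513694 23.2167
s18 [0.56825634 0.14552591 0.14122086] [ 0.83125928  0.64810212 -0.27988356] lug [-64.3 -63.2 -62.2 -61.7] gauge [-0.4  1.5  2.7  3.9  7.2]
-45.0 6 [-29.  -18.5 -17.5] [-10.7  -5.3   9.5]
-40.0 35 [-35.6 -22.4 -16.6] [-10.6   4.1   9.8]
-35.0 12 [-44.5 -40.9 -29.8] [ 2.6  7.2 10. ]
-30.0 15 [-48.7 -47.3 -45.9] [-10.5   1.1   9.7]
-25.0 5 [-49.5 -48.2 -25.2] [-3.3  1.2  4.2]
-20.0 3 [-21.8 -18.2 -16.8] [1.5 2.1 3.4]
-15.0 16 [-31.9 -23.4 -13.4] [0.  2.8 5.6]
-10.0 11 [-29.  -19.2 -12.7] [0.6 2.  5.1]
-5.0 16 [-26.3 -17.8  -9. ] [0.8 2.9 5.2]
-0.0 9 [-24.6 -15.8   0.6] [2.3 4.4 6.6]
5.0 32 [-22.    1.7   8.1] [-2.7  5.3  9.7]
10.0 26 [-21.9  -6.3   2.5] [-0.3  6.9  8.7]
15.0 26 [-28.1 -14.3   4.6] [4.  7.4 9.2]
20.0 12 [-28.9 -17.3   6.7] [-0.6  6.1  9.3]
25.0 3 [7.7 9.7 9.7] [-3.2  2.5  5.7]
30.0 6 [ 9.2 10.6 12. ] [-3.9  3.7  7.2]
35.0 7 [ 9.7 13.2 14.8] [1.3 7.1 9.2]
40.0 13 [ 7.1 13.6 16. ] [-2.5  5.5  9. ]
45.0 7 [12.3 14.9 18.1] [0.9 8.5 9.1]
50.0 21 [12.4 17.2 20.2] [-3.2  3.6  9.4]
55.0 17 [ 4.6 10.4 13.8] [-1.6  2.7  8.2]
```

Gauge is out with its tilt unchanged. The lug is still at −63.2 mm, so the carriage stayed. Next I compute the stand axis from the earlier wrist cloud.

Run:
```python
from h import *
e=np.array([.980,-.1985,0]);f_=np.array([.1985,.980,0]);G=np.array([.536,-.265,0])
for n in("w4","scene0","top0"):
    im=load(n+".npz");D=cloud(im)-G;S=D@e*1e3;Y=D@f_*1e3;Z=D[...,2]*1e3
    k=(im["depth"]>0)&(Z>56)&(Z<64)&(abs(S)<30)&(Y>15)&(Y<60)
    print(n,np.histogram(S[k],bins=range(-30,31,2))[0])
    k=(im["depth"]>0)&(Z>56)&(Z<64)&(S>10)&(S<22)
    print(" Y rail",np.percentile(Y[k],[1,99]).round(1))
    k=(im["depth"]>0)&(Z>4)&(abs(Y)<40)&(S>24)&(S<120)
    print(" outside",k.sum(),Z[k].max() if k.any() else 0, S[k].max() if k.any() else 0)
    k=(im["depth"]>0)&(Z>20)&(Y<-50)&(Y>-120)&(abs(S)<60);print(" pink",Z[k].max() if k.any() else 0)
```

```text
w4 [ 0  0  0  0 39 78 77 77  0  0  0  0  0  0  0  0  0  0  0  0 37 74 38 73
 37  0  0  0  0  0]
 Y rail [-43.8 201.5]
 outside 32275 375.4167770026517 60.861875621739706
 pink 341.6628102262483
scene0 [ 0  0  0  4 14 12 16 25 28  1  0  0  0  0  0  0  0  0  0  2 13 15 16 32
 25  4  0  0  0  0]
 Y rail [-45.7 199.8]
 outside 284 12.072158734799086 119.96600515910727
 pink 85.53102046841099
top0 [ 0  0  0  6 18 15 14 15  1  0  0  0  0  0  0  0  0  0  0  6 19 14 18 15
  1  0  0  0  0  0]
 Y rail [-43.2 202. ]
 outside 58 11.574964090918536 110.29211537209603
 pink 84.31409088949805
```

Emit:
apply_moves --pt "-0.002 0 -0.015" --pt "0 0 -0.025" --pt "0 0 -0.02" --pt "0 0 0" --pt "0 0 0" --turn '[0,0,0.116,0.115,0.115]'

```text
t: 23.68
eef_pos: [0.5696, 0.1459, 0.2015]
eef_rot: [3.141, 0.004, 2.936]
ft_force: [-0.7, -0.2, -1.2]
gripper_width: 0.0135
```

Emit:
apply_moves --pt "-0.0094 -0.0372 0" --pt "-0.0094 -0.0372 0" --pt "-0.0094 -0.0372 0" --pt "-0.0094 -0.0372 0" --pt "-0.0094 -0.0372 0" --turn '[0,0,0,0,0]'

```text
t: 24.1
eef_pos: [0.5773, -0.0474, 0.1997]
eef_rot: [-3.141, 0.001, 2.942]
ft_force: [1.3, 0.1, -0.9]
gripper_width: 0.014
```

Emit:
apply_moves --pt "-0.0094 -0.0372 0" --pt "-0.0094 -0.0372 0" --pt "-0.0094 -0.0372 0" --pt "-0.0094 -0.0372 0" --pt "-0.0094 -0.0372 0" --turn '[0,0,0,0,0]'

```text
t: 24.52
eef_pos: [0.5862, -0.2394, 0.1996]
eef_rot: [-3.141, 0.0, 2.942]
ft_force: [0.8, 0.1, -0.5]
gripper_width: 0.0143
```

Emit:
apply_moves --pt "-0.0094 -0.0372 0" --pt "0 0 0" --pt "0 0 0" --pt "0 0 0" --pt "0 0 0" --turn '[0,0,0,0,0]'

```text
t: 24.93
eef_pos: [0.588, -0.2741, 0.1992]
eef_rot: [3.141, -0.001, 2.943]
ft_force: [-0.3, -0.4, -0.1]
gripper_width: 0.0139
```

```bash
cat >> h.py <<'E'
def strep(n,lo=-.045,hi=.06):
    im=shot("scene",n);s=status.sense();p=np.array(s["eef_pos"]);e=np.array([.980,-.1985,0]);f_=np.array([.1985,.980,0]);G=np.array([.536,-.265,0])
    print(p,s["eef_rot"],s["ft_force"],s["gripper_width"],s["t"],"s",((p-G)@e*1e3).round(1),"y",((p-G)@f_*1e3).round(1))
    D=cloud(im)-p;S=D@e;Y=D@f_;H=D[...,2];g=im["pixels"].mean(-1)
    m=(im["depth"]>0)&(abs(Y)<.012)&(abs(S)<.05)&(H>lo)&(H<hi)&(g>60)
    for a in np.arange(lo,hi,.005):
        k=m&(abs(H-a)<.0025)
        if k.sum()>2:print(round(a*1e3,1),k.sum(),np.percentile(S[k],[5,50,95]).round(4)*1e3,np.percentile(Y[k],[5,50,95]).round(4)*1e3)
E
python3 -c "
from h import *
strep('s19')"
```

```text
[ 0.58818386 -0.27391494  0.19941728] [ 3.14100359e+00 -7.80838599e-04  2.94345223e+00] [-0.35683463 -0.13480993 -1.06993135] 0.014026823586169168 24.9833 s 52.9 y 1.6
-15.0 3 [-13.7 -12.4 -12.4] [-3.  -2.6 -1.3]
-0.0 13 [5.  5.8 8.1] [-7.8 -2.   4.8]
5.0 40 [-2.5  5.2  9.3] [-8.4 -2.5  4.4]
10.0 19 [-1.1  1.6  3.8] [-8.3 -1.8  4.9]
15.0 16 [3.1 4.5 5.6] [-7.5 -1.1  5. ]
20.0 14 [4.7 6.5 7.9] [-8.5 -2.9  3.5]
25.0 14 [ 7.9  9.1 11.1] [-7.1 -2.1  3.7]
30.0 15 [10.4 11.3 13. ] [-8.5 -2.1  2.8]
35.0 15 [11.6 13.6 15.5] [-8.4 -1.8  3.3]
40.0 16 [14.6 15.9 18.5] [-7.6 -0.4  4.6]
45.0 20 [10.4 18.  20.3] [-8.5 -3.1  3.3]
50.0 39 [11.5 18.1 21.5] [-8.4 -2.6  4.4]
55.0 48 [ 2.6  8.6 16.1] [-8.4 -2.5  3.7]
```

Tilt is 25.1° in the hand. To upright it I press the blade's inner edge against the outside of the outer rail. First out 6 mm, then down.

Emit:
apply_moves --pt "-0.006 0 0.02" --pt "0 0 0.03" --pt "0 0 0.03" --pt "0 0 0.03" --pt "0 0 0.02" --turn '[0,0,0,0,0]'

```text
t: 25.4
eef_pos: [0.5931, -0.2741, 0.0669]
eef_rot: [3.14, -0.003, 2.944]
ft_force: [-0.8, -0.3, -1.1]
gripper_width: 0.0137
```

Emit:
apply_moves --pt "0 0 0.005" --pt "0 0 0" --pt "0.003 0 0" --pt "0.003 0 0" --pt "0 0 0" --turn '[0,0,0,0,0]'

```text
t: 25.82
eef_pos: [0.5887, -0.2758, 0.0664]
eef_rot: [-3.141, 0.002, 2.942]
ft_force: [-0.1, -0.0, -1.9]
gripper_width: 0.0137
```

Emit:
apply_moves --pt "0.003 0 0" --pt "0.003 0 0" --pt "0 0 0" --turn '[0,0,0]'

```text
t: 26.07
eef_pos: [0.5842, -0.2753, 0.0659]
eef_rot: [-3.14, 0.005, 2.941]
ft_force: [3.0, 0.9, -0.0]
gripper_width: 0.014
```

Emit:
apply_moves --pt "0.003 0 0" --pt "0.003 0 0" --pt "0 0 0" --turn '[0,0,0]'

```text
t: 26.32
eef_pos: [0.5814, -0.2754, 0.0665]
eef_rot: [-3.139, 0.012, 2.941]
ft_force: [7.5, -0.8, -0.9]
gripper_width: 0.0141
```

Emit:
apply_moves --pt "0.003 0 0" --pt "0.003 0 0" --pt "0 0 0" --turn '[0,0,0]'

```text
t: 26.57
eef_pos: [0.5762, -0.2749, 0.0669]
eef_rot: [-3.138, 0.014, 2.941]
ft_force: [7.1, -1.4, 0.5]
gripper_width: 0.0136
```

Emit:
apply_moves --pt "0.003 0 0" --pt "0.003 0 0" --pt "0 0 0" --turn '[0,0,0]'

```text
t: 26.82
eef_pos: [0.5706, -0.2741, 0.0672]
eef_rot: [-3.137, 0.015, 2.941]
ft_force: [9.1, -1.7, 2.0]
gripper_width: 0.0137
```

```bash
python3 -c "
from h import *
strep('s20',-.01)"
```

```text
[ 0.57067084 -0.27413038  0.06720417] [-3.13697172  0.01447795  2.94079806] [ 8.05020612 -1.43119067  1.23310781] 0.014016994926054835 26.8667 s 35.8 y -2.1
-5.0 15 [-25.9 -18.2 -15.3] [-11.3  -8.5  10.9]
0.0 4 [13.2 13.9 14.8] [-3.2 -0.6  1.7]
5.0 19 [ 9.2 15.3 17.1] [-8.2 -3.   4. ]
10.0 33 [ 1.  10.8 16.3] [-8.  -2.7  4.8]
15.0 14 [ 8.1 10.2 11.2] [-7.3 -1.3  4.3]
20.0 13 [10.2 10.9 12.9] [-8.2 -1.2  4.4]
25.0 13 [10.8 12.2 13.5] [-6.  -0.7  4.8]
30.0 16 [12.3 13.4 14.9] [-7.9 -2.7  3. ]
35.0 11 [13.3 14.3 14.8] [-7.6 -2.1  2.6]
40.0 13 [10.6 15.4 16.6] [-8.2 -3.6  3.3]
45.0 15 [12.9 15.9 17.9] [-8.  -1.6  4. ]
50.0 14 [10.7 17.5 18.4] [-7.9 -3.6  2.7]
55.0 50 [ 3.4 12.6 18.8] [-7.7 -1.2  4.6]
```

Tilt is down to 12°. Continue.

Emit:
apply_moves --pt "0.003 0 0" --pt "0.003 0 0" --pt "0.003 0 0" --pt "0 0 0" --turn '[0,0,0,0]'

```text
t: 27.2
eef_pos: [0.562, -0.2726, 0.0676]
eef_rot: [-3.136, 0.015, 2.941]
ft_force: [7.7, -1.7, 3.2]
gripper_width: 0.0139
```

```bash
python3 -c "
from h import *
strep('s21',.0)"
```

```text
[ 0.56200262 -0.27257553  0.0675877 ] [-3.13656404  0.01492391  2.94084854] [ 7.57741568 -1.75003797  4.21237295] 0.013800146364414704 27.25 s 27.0 y -2.3
5.0 15 [ 3.3 20.4 22.6] [-8.3 -2.4  5. ]
10.0 38 [11.6 18.5 22.9] [-8.  -2.2  5. ]
15.0 16 [ 5.8 14.1 15.4] [-8.1 -3.5  3.9]
20.0 16 [12.7 14.5 16.7] [-7.7 -2.4  4.4]
25.0 14 [13.1 14.8 16. ] [-7.  -0.2  4.7]
30.0 18 [13.6 15.3 17.7] [-8.1 -1.7  3.8]
35.0 14 [13.9 15.4 16.8] [-7.6 -3.   3.7]
40.0 18 [11.3 15.7 17.2] [-8.  -2.7  3.6]
45.0 12 [14.4 15.7 17.1] [-7.6 -2.2  3.4]
50.0 20 [13.9 16.6 18.2] [-8.  -1.8  4.2]
55.0 34 [ 0.8 15.4 18. ] [-7.7 -1.5  4.9]
```

Emit:
apply_moves --pt "0.0025 0 0" --pt "0 0 0" --turn '[0,0]'

```text
t: 27.42
eef_pos: [0.5597, -0.2722, 0.0677]
eef_rot: [-3.136, 0.015, 2.941]
ft_force: [7.8, -2.1, 5.2]
gripper_width: 0.0139
```

Emit:
apply_moves --pt "-0.005 0 0" --pt "0 0 -0.02" --pt "0 0 -0.025" --pt "0 0 0" --pt "0 0 0" --turn '[0,0,0,0,0]'

```text
t: 27.83
eef_pos: [0.5582, -0.2697, 0.1103]
eef_rot: [-3.141, 0.0, 2.942]
ft_force: [-0.8, 0.1, -0.3]
gripper_width: 0.0139
```

```bash
python3 -c "
from h import *
strep('s22',-.035)"
```

```text
[ 0.55735179 -0.26902288  0.10903902] [ 3.14103049e+00 -2.14085989e-03  2.94185511e+00] [ 0.24875355  0.04304736 -0.95204921] 0.013664102852659928 27.8833 s 21.7 y 0.3
-20.0 6 [ 5.1 14.1 15.5] [-3.9 -2.8 -1. ]
-15.0 8 [ 8.3 13.9 16.5] [-3.9 -2.2 -0. ]
-10.0 6 [ 8.6 14.4 16.4] [-3.8 -2.6 -0.3]
-5.0 3 [12.9 13.9 15.6] [-2.8 -1.5 -0.8]
5.0 8 [ 8.8 24.3 26.1] [-8.6 -4.4  5.4]
10.0 25 [-3.  24.9 26.7] [-8.6 -4.3  2.7]
15.0 38 [13.7 19.1 24.9] [-8.8 -3.   3.8]
20.0 19 [14.5 17.5 19.3] [-8.5 -1.8  4.4]
25.0 22 [10.8 16.7 18.9] [-8.6 -1.4  8.1]
30.0 18 [16.1 17.6 19.6] [-8.2 -1.2  3.9]
35.0 19 [13.6 17.5 20.8] [-8.8 -2.9  3.1]
40.0 19 [14.8 17.7 18.9] [-8.5 -2.7  4.1]
45.0 18 [12.9 18.1 19.4] [-8.5 -4.2  3.4]
50.0 20 [ 6.4 17.5 20. ] [-8.6 -3.9  2.1]
55.0 17 [ 9.5 17.8 19.8] [-8.4 -3.1  3.8]
```

Now upright. Move over the slot and recheck before lowering.

Emit:
apply_moves --pt "0.0095 0 0" --pt "0.009 0 0" --pt "0.009 0 0" --pt "0 0 0" --pt "0 0 0" --turn '[0,0,0,0,0]'

```text
t: 28.3
eef_pos: [0.5302, -0.2636, 0.109]
eef_rot: [3.141, -0.002, 2.941]
ft_force: [0.5, 0.5, -1.5]
gripper_width: 0.0138
```

Emit:
apply_moves --pt "0 0 0" --pt "0 0 0" --turn '[0,0]'

```text
t: 28.47
eef_pos: [0.5319, -0.2644, 0.1095]
eef_rot: [-3.141, 0.001, 2.942]
ft_force: [-0.7, 0.2, -1.0]
gripper_width: 0.0135
```

Run:
```python
from h import *
strep('s23',-.035)
im=load('s23.npz');e=np.array([.980,-.1985,0]);f_=np.array([.1985,.980,0]);G=np.array([.536,-.265,0])
D=cloud(im)-G;S=D@e*1e3;Y=D@f_*1e3;Z=D[...,2]*1e3;g=im["pixels"].mean(-1)
k=(im["depth"]>0)&(Z>56)&(Z<64)&(abs(S)<30)&(Y>20)&(Y<60);print("rails",np.histogram(S[k],bins=range(-30,31,2))[0])
k=(im["depth"]>0)&(Z>88)&(Z<104)&(abs(S)<30)&(abs(Y)<12)&(g>60);print("blade S",np.percentile(S[k],[5,25,50,75,95]).round(1))
```

```text
[ 0.53192894 -0.26438216  0.10953334] [-3.14130735e+00  6.87430337e-04  2.94178363e+00] [-0.56010834 -0.35386564 -0.89993206] 0.013569898342587634 28.5167 s -4.1 y -0.2
-20.0 9 [-1.8 12.2 15. ] [-3.4 -1.5  0.7]
-15.0 5 [ 7.7 11.9 14.7] [-3.3 -2.6 -1.5]
-10.0 6 [ 7.2 12.4 15.3] [-3.3 -2.2 -0.9]
-5.0 3 [12.9 14.  14. ] [-1.9 -0.4 -0.1]
5.0 13 [-10.7  23.2  25.8] [-8.1 -5.   3. ]
10.0 37 [ 9.8 21.5 24.8] [-8.3 -2.9  4.6]
15.0 21 [ 7.5 16.3 24.7] [-8.2 -0.9  5.1]
20.0 21 [10.5 16.  18.8] [-8.  -2.7  3.7]
25.0 18 [10.4 16.3 18.5] [-8.1 -0.8  9.6]
30.0 17 [15.  16.9 17.7] [-7.1 -1.4  4.6]
35.0 18 [ 9.7 16.3 17.9] [-8.2 -3.3  3.3]
40.0 18 [11.8 16.8 19.1] [-8.1 -2.8  3.9]
45.0 16 [15.5 17.  18.6] [-7.5 -1.8  3.9]
50.0 19 [ 8.4 16.6 18.8] [-8.2 -1.3  4.6]
55.0 33 [-5.2 15.5 18.5] [-7.8 -3.6  3.1]
rails [ 0  0  0  2 11 12 18 28 21  4  0  0  0  0  0  0  0  0  0  3 11 15 16 29
 22  5  0  0  0  0]
blade S [ 0.5  6.9  8.1  9.8 11.2]
```

Emit:
apply_moves --pt "0.001 0 0.005" --pt "0 0 0.01" --pt "0 0 0.01" --pt "0 0 0.008" --pt "0 0 0" --turn '[0,0,0,0,0]'

```text
t: 28.93
eef_pos: [0.5289, -0.2627, 0.0737]
eef_rot: [3.139, -0.005, 2.942]
ft_force: [-0.8, 0.4, -0.7]
gripper_width: 0.0139
```

Emit:
apply_moves --pt "0 0 0.005" --pt "0 0 0.005" --pt "0 0 0" --turn '[0,0,0]'

```text
t: 29.18
eef_pos: [0.53, -0.2635, 0.0654]
eef_rot: [3.141, -0.001, 2.942]
ft_force: [0.4, 0.6, -0.5]
gripper_width: 0.0138
```

Emit:
apply_moves --pt "0 0 0.003" --pt "0 0 0" --turn '[0,0]'

```text
t: 29.35
eef_pos: [0.5304, -0.2639, 0.0632]
eef_rot: [3.142, -0.0, 2.942]
ft_force: [0.3, 1.2, -1.4]
gripper_width: 0.0139
```

Emit:
apply_moves --pt "0 0 0.002" --pt "0 0 0" --turn '[0,0]'

```text
t: 29.52
eef_pos: [0.5305, -0.2639, 0.0614]
eef_rot: [-3.142, 0.0, 2.942]
ft_force: [0.0, 0.1, -0.8]
gripper_width: 0.0139
```

No lateral force, so it is in the slot. Continue in small steps until it seats.

Emit:
apply_moves --pt "0 0 0.002" --pt "0 0 0" --turn '[0,0]'

```text
t: 29.68
eef_pos: [0.5304, -0.2638, 0.0593]
eef_rot: [3.142, -0.0, 2.942]
ft_force: [0.2, -1.0, -2.0]
gripper_width: 0.0138
```

Emit:
apply_moves --pt "0 0 0.0015" --pt "0 0 0" --turn '[0,0]'

```text
t: 29.85
eef_pos: [0.5304, -0.2638, 0.0578]
eef_rot: [3.142, -0.0, 2.942]
ft_force: [0.2, 0.0, -1.0]
gripper_width: 0.0139
```

```bash
python3 -c "
from h import *
strep('s24',-.01)"
```

```text
[ 0.53042926 -0.26383138  0.05786134] [ 3.14152120e+00 -1.86670057e-04  2.94179613e+00] [ 0.80088421 -0.30850321 -0.70343265] 0.014027980156813035 29.9 s -5.7 y 0.0
-5.0 10 [-8.  22.6 24.5] [-10.6  -5.4   8.7]
0.0 33 [-9.  23.8 25.5] [-11.4   0.1  10.4]
5.0 38 [-11.5  21.5  25.5] [-10.7  -1.9  10.9]
10.0 35 [ 4.1 21.9 25.7] [-8.2 -3.7  4.3]
15.0 20 [ 9.6 16.2 23.3] [-8.  -1.   4.4]
20.0 14 [13.7 16.9 18.3] [-7.3 -1.5  3.4]
25.0 19 [14.2 16.4 17.7] [-8.1 -2.1  4.8]
30.0 15 [11.5 16.5 18.9] [-8.2 -0.7  4.5]
35.0 16 [14.2 17.  18.2] [-7.9 -3.7  3.8]
40.0 16 [13.1 17.3 18.6] [-7.6 -1.5  4.6]
45.0 16 [14.7 16.7 18.2] [-8.1 -3.2  2.2]
50.0 13 [13.1 16.6 18.7] [-8.1 -2.2  3.4]
55.0 32 [-3.1 15.2 18.5] [-8.  -2.4  4.1]
```

Emit:
apply_moves --pt "0 0 0.0015" --pt "0 0 0" --turn '[0,0]'

```text
t: 30.07
eef_pos: [0.5305, -0.2639, 0.0576]
eef_rot: [-3.141, 0.0, 2.942]
ft_force: [-1.5, -0.1, 6.9]
gripper_width: 0.0137
```

Emit:
apply_moves --pt "0 0 0.0015" --pt "0 0 0" --turn '[0,0]'

```text
t: 30.23
eef_pos: [0.5305, -0.2639, 0.0575]
eef_rot: [-3.141, 0.0, 2.942]
ft_force: [-4.3, 1.2, 14.6]
gripper_width: 0.0136
```

Emit:
apply_moves --pt "0 0 0.001" --pt "0 0 0" --turn '[0,0]'

```text
t: 30.4
eef_pos: [0.5304, -0.264, 0.0574]
eef_rot: [-3.141, 0.001, 2.942]
ft_force: [-5.8, 2.5, 20.3]
gripper_width: 0.0135
```

Seated on the rails (20 N up). I relax the press, open, rise straight up, and look.

Emit:
apply_moves --pt "0 0 -0.002" --pt "0 0 -0.0015" --pt "0 0 0" --turn '[0,0,0]'

```text
t: 30.65
eef_pos: [0.5307, -0.2641, 0.0577]
eef_rot: [-3.141, 0.001, 2.942]
ft_force: [-0.1, -0.2, -0.6]
gripper_width: 0.0139
```

Emit:
apply_moves --pt "0 0 0" --pt "0 0 0" --pt "0 0 0" --pt "0 0 0" --turn '[0,0,0,0]' --fingers 40

```text
t: 30.98
eef_pos: [0.5304, -0.2639, 0.0571]
eef_rot: [3.141, -0.0, 2.942]
ft_force: [0.7, 0.5, 0.3]
gripper_width: 0.0307
```

Emit:
apply_moves --pt "0 0 -0.01" --pt "0 0 -0.02" --pt "0 0 -0.03" --pt "0 0 -0.035" --pt "0 0 -0.035" --turn '[0,0,0,0,0]'

```text
t: 31.4
eef_pos: [0.53, -0.2635, 0.1889]
eef_rot: [3.141, -0.001, 2.942]
ft_force: [0.6, -0.2, 0.1]
gripper_width: 0.0344
```

Emit:
apply_moves --pt "0.03 0.03 -0.01" --pt "0.03 0.03 0" --pt "0 0 0" --pt "0 0 0" --turn '[0,0,0,0]'

```text
t: 31.73
eef_pos: [0.4828, -0.1927, 0.1976]
eef_rot: [3.141, -0.002, 2.944]
ft_force: [0.6, -0.8, 0.6]
gripper_width: 0.035
```

Run:
```python
from h import *
lugrep("s25");im=load("s25.npz");t=shot("top","t25")
e=np.array([.980,-.1985,0]);f_=np.array([.1985,.980,0]);G=np.array([.536,-.265,0])
for n in("scene0","s25","top0","t25"):
    c=load(n+".npz");D=cloud(c)-G;S=D@e*1e3;Y=D@f_*1e3;Z=D[...,2]*1e3;g=c["pixels"].mean(-1)
    for lo,hi in((62,72),(75,85),(85,95),(95,108),(108,122)):
        k=(c["depth"]>0)&(Z>lo)&(Z<hi)&(abs(S)<30)&(abs(Y)<15)&(g>60)
        if k.sum():print(n,lo,k.sum(),"S",np.percentile(S[k],[5,50,95]).round(1),"Y",np.percentile(Y[k],[5,50,95]).round(1),"Zmax",Z[k].max().round(1))
a=cv2.resize(im["pixels"][215:315,130:320,::-1],(400,300),interpolation=cv2.INTER_CUBIC);b=cv2.resize(im["pixels"][150:250,310:430,::-1],(400,300),interpolation=cv2.INTER_CUBIC)
c=cv2.resize(t["pixels"][165:235,270:440,::-1],(400,300),interpolation=cv2.INTER_CUBIC);d=cv2.resize(t["pixels"][175:250,110:240,::-1],(400,300),interpolation=cv2.INTER_CUBIC)
cv2.imwrite("pics/fin.png",np.vstack([np.hstack([a,b]),np.hstack([c,d])]))
```

```text
Traceback (most recent call last):
  File "h.py", line 32, in lugrep
    print(n,s["eef_pos"],s["ft_force"],"lug",np.percentile(L[k][:,1]*1e3,[25,50,75,90]).round(1),"gauge",np.percentile(L[k2][:,1]*1e3,[5,25,50,75,95]).round(1))
                                                                                                         ~~~~~~~~~~~~~^^^^^^^^^^^^^^^^^^^^^^^^^^^^^^^^
IndexError: index -1 is out of bounds for axis 0 with size 0
```

Run:
```python
from h import *
im=shot("scene","s26");t=shot("top","t26")
O=np.array([.5329,.1396,.105]);R=frame(.5185,.1931,8.39)[1]
for n in("s18","s26"):
    c=load(n+".npz");L=(cloud(c)-O)@R
    k=(c["depth"]>0)&(abs(L[...,0])<.009)&(abs(L[...,2]-.014)<.008)&(L[...,1]<-.04)&(L[...,1]>-.1);print(n,"lug",np.percentile(L[k][:,1]*1e3,[25,50,75,90]).round(1))
e=np.array([.980,-.1985,0]);f_=np.array([.1985,.980,0]);G=np.array([.536,-.265,0])
for n in("scene0","s26","top0","t26"):
    c=load(n+".npz");D=cloud(c)-G;S=D@e*1e3;Y=D@f_*1e3;Z=D[...,2]*1e3;g=c["pixels"].mean(-1)
    for lo,hi in((64,72),(75,85),(85,95),(95,108),(108,122)):
        k=(c["depth"]>0)&(Z>lo)&(Z<hi)&(abs(S)<30)&(abs(Y)<15)&(g>60)
        if k.sum():print(n,lo,k.sum(),"S",np.percentile(S[k],[5,50,95]).round(1),"Y",np.percentile(Y[k],[5,50,95]).round(1),"Zmax",Z[k].max().round(1))
r=lambda i,y,Y,x,X:cv2.resize(i["pixels"][y:Y,x:X,::-1],(400,300),interpolation=cv2.INTER_CUBIC)
cv2.imwrite("pics/fin.png",np.vstack([np.hstack([r(im,215,315,170,310),r(im,150,250,310,430)]),np.hstack([r(t,165,235,270,440),r(t,175,250,110,240)])]))
```

```text
s18 lug [-64.3 -63.2 -62.2 -61.7]
s26 lug [-63.6 -62.9 -61.9 -61.1]
scene0 64 45 S [-3.9 15.4 20.4] Y [-6.5 -0.6  6.3] Zmax 71.9
scene0 75 38 S [-2.3 10.5 13.1] Y [-6.7 -1.1  6.6] Zmax 84.9
scene0 85 35 S [-3.6 10.3 12.7] Y [-6.5 -1.7  6. ] Zmax 95.0
scene0 95 49 S [-7.3 10.2 13. ] Y [-6.6 -0.6  6.7] Zmax 107.2
scene0 108 82 S [-10.4   3.3  11.8] Y [-6.1 -0.2  6. ] Zmax 117.4
s26 64 51 S [-11.1  14.6  20.3] Y [-8.4 -3.4  3.8] Zmax 71.7
s26 75 38 S [-7.8 10.5 13. ] Y [-8.5 -2.8  4.6] Zmax 84.6
s26 85 36 S [-4.1 10.2 13. ] Y [-8.4 -3.7  3.9] Zmax 94.8
s26 95 50 S [-5.1 10.6 12.8] Y [-8.4 -2.9  4.8] Zmax 107.7
s26 108 81 S [-10.9   4.2  11.7] Y [-8.1 -2.1  4.3] Zmax 117.6
top0 64 36 S [-20.7 -15.2  17.3] Y [-1.9  5.8 10. ] Zmax 71.6
top0 75 7 S [-13.4 -13.    3.7] Y [-1.9  3.1  9.9] Zmax 83.2
top0 85 6 S [-13.4 -13.1 -12.8] Y [-1.2  3.1  7.1] Zmax 94.9
top0 95 5 S [-13.4 -12.9 -12.6] Y [3.4 6.9 9.3] Zmax 104.5
top0 108 75 S [-12.6  -1.6   9.6] Y [-3.   3.6 10.2] Zmax 117.2
```

View pics/fin.png

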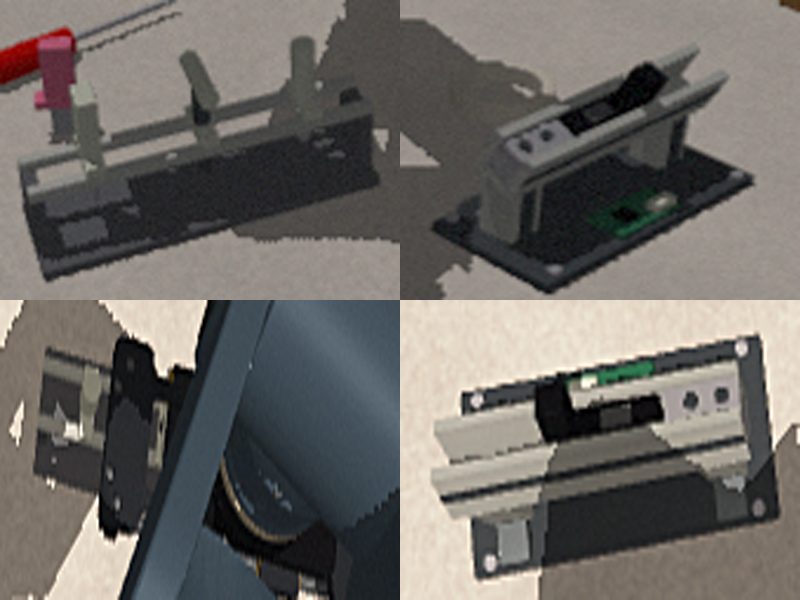

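The gauge hangs as at the start (crop (90,125)) and the carriage sits closed up to a thin gap at the stop block (crop (560,120)). The arm is clear, so I hand in.

```bash
python3 -c "
from bench import order
print(order.finish_job())"
```

```text
the job is handed in; nothing more can be done
None
```

I set the gap with the blade gauge, hung the gauge back on its rails and handed the job in at about 32 s of robot time; no verdict was reported.

**What I did**
- The moves keep the gripper vertical, so I tilted the gauge about 25° in the grip by levering its blade first on a stand rail, then on the channel edge. I lowered it until the shoulder sat on both walls and let go.
- I pushed the lug until nothing moved any more, at about 15 N.
- I centred the jaws on the handle by feel and drew the gauge straight out. Then I levered it upright against the outside of the outer rail and hung it back at its old place.

**Last checks**
- **Carriage:** the lug's front face read −63.5 mm when closed (−64 expected for a 4 mm gap). It read −63.2 mm after the gauge was out and −62.9 mm at the end, so it stayed put within about 1 mm of camera noise. I did not measure the 4 mm gap itself any more finely than that.
- **Gauge:** it hangs upright. Its outer edge is at the same offset at all heights, its top height matches the start (117.6 against 117.4 mm), and it sits about 2 mm along the rails from where it began.
- **Other things:** the other two tools, the near pink look-alike and the screwdriver look unmoved in the last scene picture. I did not recheck the offcut or the tape roll. In the last top view the arm hid part of the stand.

**What disagreed or went wrong**
- The fingertips sit about 25 mm above the reported TCP, not 8 mm ahead of it as described. My first pass at the lug went over it without touching, and the first grip held only the top of the handle. I corrected the height for both afterwards.
- The channel lies about 6.5 mm further from the robot than the base plate's stated offset gives, so I used the measured position.

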